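Set spring pins in fork ends on a swing-arm jig

ROBOT

A 6-joint arm with a two-finger parallel gripper is mounted at the origin on the work surface. World frame = base frame: x ahead of the robot, y to its left, z up, the work surface at z = 0. Lengths are in m, angles in rad, forces in N, time in s.
With the tool pointing down it reaches from about 0.3 to 0.875 m from the base axis. Payload 6.4 kg.
Tool frame: the origin (TCP) lies on the centre line of the jaws, within the pads' length; the fingertips stand 8 mm ahead of it and the grasp point (between the pads) lies 11 mm behind it; z points along the fingers, y is the line along which they close (so a half turn about z gives the same grasp; the last joint's range is limited). The gripper opens to 85 mm and grips with 20 to 120 N. Pads are 22 mm wide; open, the fingers measure 114 mm over their backs; the gripper's body (76 mm by 85 mm) begins 54 mm behind the grasp point. The pads swing forward as they close: fully open they stand 13 mm farther back than shut.
Start: joints at [1.119, 0.181, 1.607, -0, 1.354, -0.206], TCP at [0.14, 0.558, 0.239] pointing down, gripper open.
Joint ranges: [-2.99, 2.99], [-0.89, 2.07], [0.3, 2.58], [-1.14, 4.28], [0, 2.63], [-3.12, 3.12]. Speed limits (rad/s): [2.57, 2.57, 3.01, 3.14, 3.14, 3.14].

INTERFACE

Orientations are given as a unit quaternion [w, x, y, z].
In Python, from bench import ctrl gives the robot as it stands.
- The arm moves only by the shell command python3 -m handwheel 'ROWS' [OPENING]. ROWS is JSON, a list that holds one entry, the list of rows, each a list of 4 numbers: the shift along the tool's x, y, z each as a share of 20 cm, from -1 to 1, then the turn about the tool's z as a share of 1.5 rad, from -1 to 1. In form: [[[x, y, z, twist], ...]]. A call has 1 to 10 rows; each row is the pose to reach, as a shift and turn from the pose commanded when the call began, along the tool's axes at that moment; what a row does not reach only later rows make up. A row lasts 1/8 s, in which the tool goes at most 62.5 mm and 10.7 degrees, less where a joint would pass 70% of its speed; a pose out of reach is approached as far as the arm can. A call with a number of a shift or a turn outside -1 to 1 is refused whole. A call with a gripper value outside its range is refused whole. OPENING is the finger opening in mm, from 0 to 85.4, set as the call begins (- or left out, the last holds). The fingers move at their own pace and stop on an object; the grip force is fixed at half the most. Time passes only in rows, so rows that repeat a pose let the fingers close. It gives the time, the measured TCP pose, the force, the opening and the grip force at its end, in the units of the state.
- ctrl.get_obs(): the state, without advancing time (a new reading comes with each control period).
- ctrl.camera(name): name is "scene" or "top" or "wrist"; returns a dict with "color" (480x640x3 uint8, red, green, blue), "range_z" (480x640 float32, m along the optical axis (not along the pixel's ray), 0 where there is no reading), "K" (3x3 intrinsics, pixels), "distortion" ([k1, k2, p1, p2, k3] as OpenCV has them; the pictures are not rectified), "pose" (4x4, takes a point from camera to world coordinates); the wrist camera has in their place "T_tool_cam" (4x4, takes a point from camera to tool coordinates, whose origin is the TCP and whose axes are the flange's). Camera axes: x right, y down, z forward; pixel columns grow to the right and rows downward; lengths in m; the calibration is good to about 2 mm. A picture is of the moment at which its call begins: read the wrist's pose just before it.
- ctrl.hand_in(): hands the job in; it is judged then, once.
The state is a dict: "time_s": time; "q": joint angles; "dq": joint speeds; "joint_efforts": joint torques, N m; "eef_pos": TCP position; "eef_rot": TCP orientation; "wrist_force": force on the tool from outside, world axes, zero at the start; "torque": the same for the moment, N m; "opening": opening from 0.0 (shut) to 1.0 (fully open); "grasp_force": force on a finger pad.
Only numpy, scipy, OpenCV 4.12 (cv2) and the standard library are available. Lean on these libraries where they do the work, as an engineer would, in place of code of your own. Each camera call takes 0.05 s, during which the arm holds its last target. There are 200 camera calls.

TASK

Set the spring pins in these fork ends: swing the arm of the pin-setting jig well clear, stand every fork end in a nest, swing the arm over them up to its stop, and with the mallet strike the sprung punches with brisk blows until every pin is flush with its fork; only the punches drive the pins, never your hand or the mallet itself. Then swing the arm well clear again, put the fork ends in the grey tray, pin upright as they stood, and leave the mallet on its rubber mat. Two or three fork ends are there, which go in any nests; do not disturb the spray bottle, the profile offcut or the file.

Things in the scene. Friction and masses are not known exactly. Their poses are not given: they have to be found in the camera images.
- jig: Pin-setting jig, fixed: aluminium base plate 385 mm (its x) by 125 mm (y), 20 mm thick, with a row of three nests along x, 72 mm apart, and at +179 mm in x an upright 36 mm post on which the arm turns. Origin on the bench under the middle nest; x points away from the robot along the row, y to the left, z up. Fork ends go in with the shank toward the jig's -y, pin up.
- nest_1 (a point): Nest nearest the robot: point on the base plate, 20 mm above the bench, where a fork end's origin belongs; axes as the jig's. Inner faces: stop beyond the eye (13 mm high) at y +22.5 mm, stop under the shank (8 mm high) at y -42.5, side lips (8 mm high) at x +-22.5: 2.5 mm play all round. Lips run y -1 to 22 and -36 to -50; between -1 and -36 the sides are open for fingers.
- nest_2 (a point): Middle nest, the same.
- nest_3 (a point): Nest nearest the post, the same.
- swing_arm (a joint): Swing arm's angle about the post, rad: 0 is over the nests at its stop, each punch above its nest; it grows as the free end swings to the jig's left (+y), to 1.1 at the other stop; 0.9 or more is well clear. Stiff (about 1 N at the handle), it stays where left. Aluminium bar 36 mm wide, underside 100 mm and top 122 mm above the bench; punch feet hang down to 86 mm.
- swing_handle (a point): Black upright round handle, 25 mm diameter, near the free end of the swing arm, 305 mm from the post's axis: it stands from 122 to 188 mm above the bench, this point is on its axis at 165 mm. Take it from above. Its axes turn with the arm.
- punch_1: Sprung drive punch 1, upright in the arm 251 mm from the post's axis, over nest 1 when the arm is at 0. Origin: top centre of its 26 mm head, 168 mm above the bench at rest. Flat foot 20 mm across, 82 mm below the origin. Travel 24 mm, springs back (3 to 6 N). It meets a proud pin 6 to 10 mm down; at 22 mm the foot meets the fork, pin flush. Driving a pin takes about 15 N.
- punch_2: Sprung drive punch 2, upright in the arm 179 mm from the post's axis, over nest 2 when the arm is at 0. Origin: top centre of its 26 mm head, 168 mm above the bench at rest. Flat foot 20 mm across, 82 mm below the origin. Travel 24 mm, springs back (3 to 6 N). It meets a proud pin 6 to 10 mm down; at 22 mm the foot meets the fork, pin flush. Driving a pin takes about 15 N.
- punch_3: Sprung drive punch 3, upright in the arm 107 mm from the post's axis, over nest 3 when the arm is at 0. Origin: top centre of its 26 mm head, 168 mm above the bench at rest. Flat foot 20 mm across, 82 mm below the origin. Travel 24 mm, springs back (3 to 6 N). It meets a proud pin 6 to 10 mm down; at 22 mm the foot meets the fork, pin flush. Driving a pin takes about 15 N.
- clevis_a: Fork end a (maybe absent; all alike), aluminium, 0.24 kg, 40 mm wide (y), 44 mm high, 82 mm long, one lug above the other. Origin on its underside on the pin's axis; x points to the shank, z up. Eye of radius 20 mm round the origin, lugs 12 mm thick, solid back x = 20 to 40 mm, 22 mm shank x = 40 to 62 mm at 22 mm height. Balance point x = 18 mm: grip across the width there.
- clevis_b: Fork end b (maybe absent; all alike), aluminium, 0.24 kg, 40 mm wide (y), 44 mm high, 82 mm long, one lug above the other. Origin on its underside on the pin's axis; x points to the shank, z up. Eye of radius 20 mm round the origin, lugs 12 mm thick, solid back x = 20 to 40 mm, 22 mm shank x = 40 to 62 mm at 22 mm height. Balance point x = 18 mm: grip across the width there.
- clevis_c: Fork end c (maybe absent; all alike), aluminium, 0.24 kg, 40 mm wide (y), 44 mm high, 82 mm long, one lug above the other. Origin on its underside on the pin's axis; x points to the shank, z up. Eye of radius 20 mm round the origin, lugs 12 mm thick, solid back x = 20 to 40 mm, 22 mm shank x = 40 to 62 mm at 22 mm height. Balance point x = 18 mm: grip across the width there.
- pin_a: Slotted steel spring pin of fork end a, 12 mm diameter, upright through its lugs, held by friction (about 9 N). Origin at its top centre: 56 to 60 mm above the fork end's origin at the start (12 to 16 mm proud), 44 mm when flush. It goes with its fork end and stays as far down as it was driven.
- pin_b: Slotted steel spring pin of fork end b, 12 mm diameter, upright through its lugs, held by friction (about 9 N). Origin at its top centre: 56 to 60 mm above the fork end's origin at the start (12 to 16 mm proud), 44 mm when flush. It goes with its fork end and stays as far down as it was driven.
- pin_c: Slotted steel spring pin of fork end c, 12 mm diameter, upright through its lugs, held by friction (about 9 N). Origin at its top centre: 56 to 60 mm above the fork end's origin at the start (12 to 16 mm proud), 44 mm when flush. It goes with its fork end and stays as far down as it was driven.
- mallet: Mallet, 0.45 kg, standing on a face of its head: head 50 mm diameter, 80 mm long, axis upright, white faces; level wooden handle along its +x at 40 mm height, 24 mm thick (y), 28 mm high, out to x = 188 mm. Origin at the centre of the lower face, z up. Balance point 15 mm from the head's axis; grip the handle across its thickness about 55 mm from the axis.
- mat: Black rubber mat for the mallet, fixed, 150 mm (x) by 220 mm (y), 4 mm thick; origin at the centre of its underside.
- tray: Grey open tray for the finished fork ends, fixed, 280 mm (x) by 125 mm (y), walls 4 mm thick and 28 mm high, floor 4 mm thick; origin at the centre of its underside. Three fork ends fit side by side along its x, 80 mm apart, lying across it.
- spray_bottle: White spray bottle, 72 mm diameter, 190 mm high, a bystander; origin at the centre of its underside.
- profile: Offcut of slotted aluminium profile, 40 x 160 x 40 mm, a bystander; origin at the centre of its underside.
- file: Flat file with wooden handle, 300 mm long along its x, a bystander; origin on the bench under its middle.
There are look-alikes about, which are no part of the job. What is shaped like the clevis_a but brown is not meant.

How it is judged:
By the outcome, as a careful person would: the job done as asked, in the order asked, and still so for the second after the job is handed in, with the robot touching nothing.
Of clevis_a, clevis_b, clevis_c only 2 to 3 are there at a start; the rules pass over those that are not, and their reading is None.
At some moment in a run one of clevis_a, clevis_b, clevis_c may be knocked a few centimetres aside while the robot is not near it.
It also fails if it takes over 210 s, if anything falls off the work surface, if the arm or the gripper's body presses on something with over 40 N, if the wrist force passes 120 N, or if a joint passes its speed limit or range.

## Working session

There is one attempt and no reset: what is moved stays moved. The work goes in short steps, Python scripts to look and compute and a shell command to move; the robot and the scene stay as the last step left them, time stands still between calls to the robot, and variables do not carry over. Pictures are saved under pics/ and viewed, at most 21 in all, crops included, and the job is handed in when it is done.

```bash
ls; mkdir -p pics
python3 - <<'E'
from bench import ctrl
import cv2,numpy as np
o=ctrl.get_obs();print({k:np.round(v,3).tolist() for k,v in o.items()})
for n in("scene","top"):
    c=ctrl.camera(n);cv2.imwrite(f"pics/{n}0.png",c["color"][:,:,::-1]);np.savez(f"{n}0.npz",**c)
    print(n,c["K"].tolist(),c["distortion"],np.round(c["pose"],3).tolist())
E
```

```text
pics
{'time_s': 0.0, 'q': [1.119, 0.182, 1.608, -0.0, 1.354, -0.206], 'dq': [-0.002, 0.001, 0.002, 0.001, 0.0, -0.0], 'joint_efforts': [-0.001, -44.487, -35.134, -0.0, 0.009, 0.0], 'eef_pos': [0.14, 0.557, 0.238], 'eef_rot': [-0.0, 0.123, 0.992, -0.001], 'wrist_force': [0.203, -0.066, -0.775], 'torque': [-0.029, 0.001, 0.004], 'grasp_force': 0.0, 'opening': 1.0}
scene [[469.2371079028975, 0.0, 320.40787408418254], [0.0, 469.2371079028975, 236.22565432705753], [0.0, 0.0, 1.0]] [0.03050062 0.         0.         0.         0.        ] [[0.525, 0.699, -0.486, 1.008], [0.851, -0.43, 0.3, -0.33], [0.001, -0.571, -0.821, 1.006], [0.0, 0.0, 0.0, 1.0]]
top [[485.7834508451038, 0.0, 319.2585630971602], [0.0, 485.7834508451038, 236.4057880297458], [0.0, 0.0, 1.0]] [0.04468495 0.         0.         0.         0.        ] [[-0.02, -0.989, 0.146, 0.312], [-1.0, 0.02, 0.001, -0.025], [-0.004, -0.146, -0.989, 1.29], [0.0, 0.0, 0.0, 1.0]]
```

View pics/top0.png

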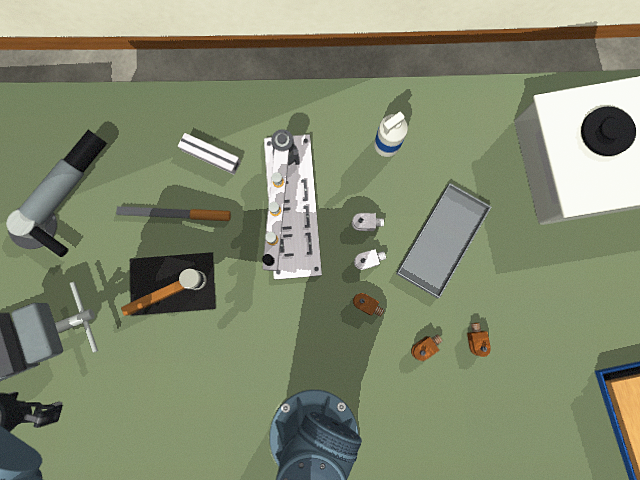

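View pics/scene0.png

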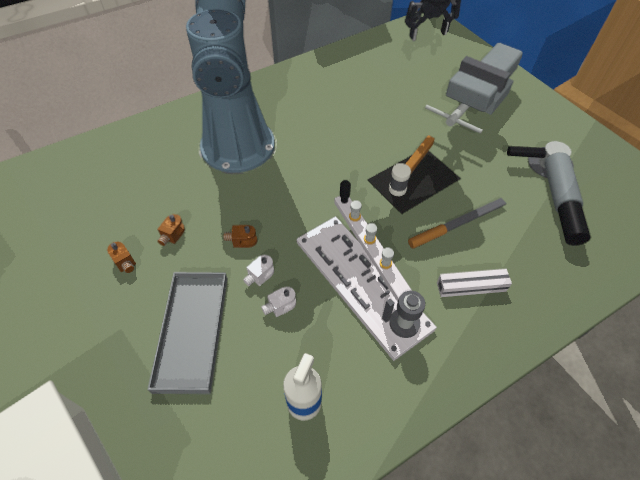

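```bash
cat > h.py <<'E'
import cv2,numpy as np
from bench import ctrl
def rays(c,px):
    u=cv2.undistortPoints(np.float64(px).reshape(-1,1,2),c["K"],c["distortion"]).reshape(-1,2)
    return np.c_[u,np.ones(len(u))]
def plane(c,px,z,pose=None):
    P=c["pose"] if pose is None else pose
    d=rays(c,px)@P[:3,:3].T
    return P[:3,3]+d*((z-P[2,3])/d[:,2])[:,None]
def cloud(c,pose=None):
    P=c["pose"] if pose is None else pose
    v,u=np.mgrid[:480,:640]
    r=rays(c,np.c_[u.ravel(),v.ravel()])*c["range_z"].ravel()[:,None]
    return (r@P[:3,:3].T+P[:3,3]).reshape(480,640,3)
def rect(p):
    return cv2.minAreaRect(np.float32(p[:,:2]*1000))
def tip(c):  # wrist pose
    from scipy.spatial.transform import Rotation as R
    o=ctrl.get_obs();q=o["eef_rot"];T=np.eye(4)
    T[:3,:3]=R.from_quat([q[1],q[2],q[3],q[0]]).as_matrix();T[:3,3]=o["eef_pos"];return T
def wrist():
    T=tip(None);c=dict(ctrl.camera("wrist"));c["pose"]=T@c["T_tool_cam"];return c
E
python3 - <<'E'
from h import *
for n in("top","scene"):
    c=dict(np.load(n+"0.npz"));X=cloud(c);hsv=cv2.cvtColor(c["color"],cv2.COLOR_RGB2HSV)
    ok=c["range_z"]>0;z=X[...,2]
    def box(x0,x1,y0,y1):return ok&(X[...,0]>x0)&(X[...,0]<x1)&(X[...,1]>y0)&(X[...,1]<y1)
    print(n,"table z",np.median(z[box(.3,.8,-.3,.3)&(abs(z)<.01)]))
    for nm,m in [("all .012+",box(.2,.95,-.6,.5)&(z>.012))]:
        k=cv2.connectedComponentsWithStats(m.astype(np.uint8))
        for i in range(1,k[0]):
            if k[2][i,4]>60:
                p=X[k[1]==i];print(np.round(k[3][i]),k[2][i,4],"max",np.round(p.max(0),3),"med",np.round(np.median(p,0),3),np.round(np.median(hsv[k[1]==i],0)))
                hi=p[p[:,2]>p[:,2].max()-.01];print("   rect",[np.round(a,1) for a in rect(p)],"hi",np.round(np.median(hi,0),3))
c=dict(np.load("top0.npz"))
a=cv2.resize(c["color"][200:320,340:420],(400,600),interpolation=2)
s=dict(np.load("scene0.npz"));b=cv2.resize(s["color"][220:340,220:300],(400,600),interpolation=2)
cv2.imwrite("pics/crop1.png",np.hstack([a,b])[:,:,::-1])
E
```

```text
top table z 6.529598444737772e-05
[541. 151.] 3708 max [ 0.826 -0.555  0.159] med [ 0.696 -0.583  0.114] [ 35.  18. 115.]
   rect [array([ 671.7, -577.4]), array([307.8,  45.3]), np.float64(0.0)] hi [ 0.727 -0.587  0.152]
[391. 134.] 1053 max [ 0.79  -0.178  0.197] med [ 0.736 -0.207  0.13 ] [ 30.  23. 194.]
   rect [array([ 751.7, -213.7]), array([72.2, 67.9]), np.float64(62.7)] hi [ 0.748 -0.207  0.19 ]
[291. 208.] 7060 max [0.78  0.118 0.193] med [0.563 0.049 0.022] [113.   7. 192.]
   rect [array([584.9,  53.2]), array([383.8, 140.4]), np.float64(3.4)] hi [0.425 0.095 0.188]
[208. 153.] 1042 max [0.785 0.35  0.047] med [0.727 0.266 0.039] [100.   4. 248.]
   rect [array([730.3, 268.1]), array([164.8,  43.7]), np.float64(63.7)] hi [0.73  0.268 0.04 ]
[447. 238.] 751 max [ 0.632 -0.225  0.036] med [ 0.491 -0.364  0.026] [ 98.  12. 126.]
   rect [array([ 483.6, -351.5]), array([126.8, 280.7]), np.float64(57.7)] hi [ 0.475 -0.354  0.028]
[178. 213.] 972 max [0.59  0.5   0.035] med [0.57  0.345 0.019] [ 60.  25. 101.]
   rect [array([571. , 355.6]), array([287.5,  27. ]), np.float64(8
[... 2670 characters left out ...]
d [ 0.497 -0.36   0.025] [90.  8. 96.]
   rect [array([ 484.8, -350.2]), array([128.1, 282.8]), np.float64(57.9)] hi [ 0.507 -0.361  0.027]
[280. 301.] 602 max [ 0.557 -0.112  0.063] med [ 0.541 -0.15   0.043] [168.   7. 166.]
   rect [array([ 536.5, -151.9]), array([80.6, 41.8]), np.float64(89.3)] hi [ 0.538 -0.131  0.057]
[303. 389.] 1822 max [ 0.792 -0.179  0.195] med [ 0.769 -0.219  0.135] [ 28.  17. 176.]
   rect [array([ 756.1, -213.6]), array([70.9, 71.3]), np.float64(12.1)] hi [ 0.751 -0.206  0.191]
[ 85. 444.] 2543 max [ 0.724 -0.568  0.158] med [ 0.647 -0.588  0.148] [ 28.  16. 154.]
   rect [array([ 624.3, -595.7]), array([205.6,  28.6]), np.float64(7.9)] hi [ 0.66  -0.59   0.152]
```

View pics/crop1.png

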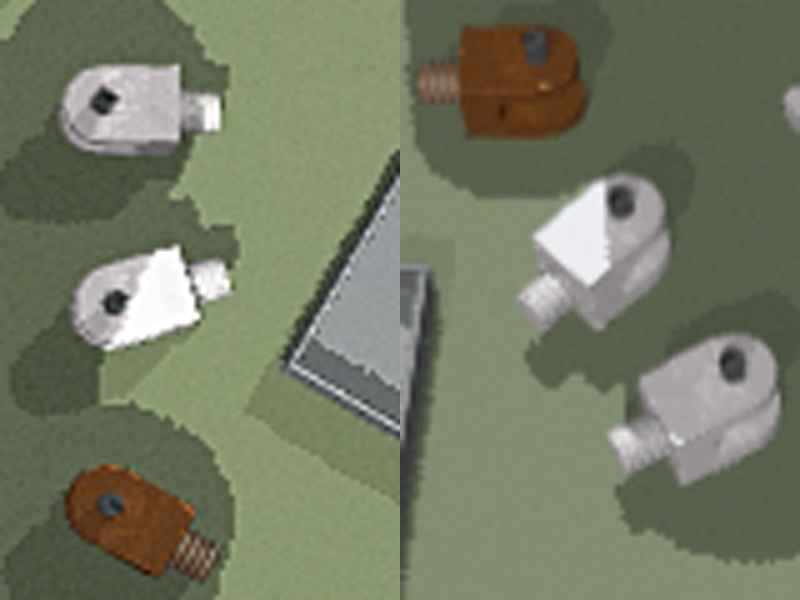

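The aluminium fork ends are at top-view (368,221) and (370,260). They fit the description. The brown ones at (368,304), (427,344) and (479,338) are look-alikes. The crop confirms two grey forks, each with a dark pin and the shank to the right. So there are two fork ends, and I'll use nests 2 and 3.

```bash
cat >> h.py <<'E'
def to(x,y,z,yaw=None):
    """print rows-units shift from the current pose to world target; yaw = tool-x heading, deg"""
    T=tip(None);d=T[:3,:3].T@(np.array([x,y,z])-T[:3,3])/.2
    cy=np.degrees(np.arctan2(T[1,0],T[0,0]))
    tw=0 if yaw is None else -np.radians((yaw-cy+90)%180-90)/1.5
    print("to",(x,y,z,yaw),"->",np.round(d,3),"tw",round(tw,3),"yaw now",round(cy,1))
E
python3 - <<'E'
from h import *
for n in("top","scene"):
    c=dict(np.load(n+"0.npz"));X=cloud(c);z=X[...,2];ok=c["range_z"]>0
    def box(x0,x1,y0,y1):return ok&(X[...,0]>x0)&(X[...,0]<x1)&(X[...,1]>y0)&(X[...,1]<y1)
    J=box(.36,.82,-.06,.16)
    p=X[J&(z>.014)&(z<.027)];k=rect(p);print(n,"plate",k)
    for lo,hi,nm in((.172,.2,"handle"),(.155,.1715,"heads"),(.115,.127,"bar"),(.13,.15,"mid")):
        m=(J&(z>lo)&(z<hi)).astype(np.uint8);q=cv2.connectedComponentsWithStats(m)
        for i in range(1,q[0]):
            if q[2][i,4]>8:
                p=X[q[1]==i];print(nm,q[2][i,4],np.round(q[3][i]),"mid",np.round((p.max(0)+p.min(0))/2,3),"mean",np.round(p.mean(0),3))
    m=box(.2,.5,.2,.5)&(z>.076);p=X[m];print("mallet head",np.round((p.max(0)+p.min(0))/2,4),np.round(p.mean(0),4),np.ptp(p,axis=0))
    hsv=cv2.cvtColor(c["color"],cv2.COLOR_RGB2HSV)
    m=box(.2,.5,.2,.5)&(z>.05)&(z<.064)&(hsv[...,1]>100);p=X[m];f=cv2.fitLine(np.float32(p[:,:2]),2,0,.01,.01).ravel();print("handle line",f,np.degrees(np.arctan2(f[1],f[0])),rect(p))
    m=box(.2,.5,.15,.5)&(hsv[...,2]<60)&(z<.012);print("mat",rect(X[m]))
    m=box(.3,.7,-.5,-.2)&(z>.02)&(z<.036)&(hsv[...,1]<60);print("tray",rect(X[m]))
for t in((.429,.0945,.165,None),):to(*t)
E
```

```text
top plate ((585.46826171875, 46.01408004760742), (383.9622497558594, 124.68826293945312), 3.656074047088623)
handle 96 [268. 259.] mid [0.426 0.094 0.183] mean [0.425 0.094 0.186]
heads 88 [276. 178.] mid [0.623 0.073 0.164] mean [0.621 0.074 0.167]
heads 94 [274. 207.] mid [0.55  0.081 0.164] mean [0.55  0.081 0.167]
heads 93 [271. 237.] mid [0.479 0.089 0.165] mean [0.479 0.089 0.167]
bar 16 [276. 134.] mid [0.746 0.078 0.124] mean [0.746 0.079 0.125]
bar 18 [290. 139.] mid [0.731 0.042 0.125] mean [0.73  0.042 0.125]
bar 1343 [277. 204.] mid [0.564 0.075 0.121] mean [0.567 0.078 0.122]
bar 11 [296. 153.] mid [0.698 0.029 0.117] mean [0.697 0.029 0.117]
mid 123 [282. 139.] mid [0.73  0.066 0.136] mean [0.728 0.063 0.135]
mid 18 [278. 183.] mid [0.615 0.074 0.141] mean [0.615 0.073 0.139]
mid 11 [277. 212.] mid [0.546 0.079 0.14 ] mean [0.544 0.077 0.138]
mallet head [0.3944 0.3006 0.0836] [0.3931 0.3004 0.084 ] [0.0475032 0.0482354 0.0146009]
handle line [ 0.4088215  -0.91261435  0.3478937   0.39961016] -65.86917 ((349.3133239746094, 398.4093017578125), (24.813199996948242, 161.745
[... 1043 characters left out ...]
.079 0.141]
mid 53 [386. 262.] mid [0.624 0.075 0.14 ] mean [0.628 0.071 0.139]
mid 175 [412. 301.] mid [0.731 0.064 0.136] mean [0.731 0.063 0.135]
mallet head [0.3939 0.3005 0.0832] [0.3957 0.2985 0.0831] [0.0503406  0.05037525 0.01413884]
handle line [ 0.42315438 -0.9060576   0.3472583   0.40609017] -64.9661 ((345.9383850097656, 407.243896484375), (24.1253662109375, 149.80860900878906), 24.04793930053711)
mat ((385.2544250488281, 367.66064453125), (151.63319396972656, 227.19349670410156), 3.1854705810546875)
tray ((484.8360290527344, -350.17218017578125), (128.0919647216797, 282.8330993652344), 57.92820739746094)
to (0.429, 0.0945, 0.165, None) -> [-1.966 -1.892  0.37 ] tw 0 yaw now 165.9
```

```bash
python3 -m handwheel '[[[-0.25,-0.2,0,0],[-0.5,-0.45,0,0],[-0.7,-0.7,0,0],[-0.9,-0.9,0,0],[-0.98,-0.94,0,0],[-0.98,-0.94,0,0]]]' 60
python3 -m handwheel '[[[-0.25,-0.2,0,-0.03],[-0.5,-0.45,0,-0.06],[-0.7,-0.7,0,-0.09],[-0.9,-0.9,0,-0.09],[-0.98,-0.95,0,-0.09],[-0.98,-0.95,0,-0.09]]]'
python3 - <<'E'
from h import *
to(.427,.095,.156,173.87)
c=wrist();np.savez("w1.npz",**c);cv2.imwrite("pics/w1.png",c["color"][:,:,::-1])
X=cloud(c);m=(X[...,2]>.175)&(X[...,2]<.2)&(c["range_z"]>0)&(X[...,0]<.46);p=X[m];print(len(p),p.mean(0),(p.max(0)+p.min(0))/2,np.ptp(p,axis=0))
E
```

```text
time_s: 0.85
eef_pos: [0.2851, 0.3266, 0.2392]
eef_rot: [0.0, 0.124, 0.992, -0.0]
wrist_force: [-0.1, 0.3, -0.3]
opening: 0.707
grasp_force: 0.0
time_s: 1.6
eef_pos: [0.4287, 0.0954, 0.239]
eef_rot: [-0.0, 0.056, 0.998, 0.0]
wrist_force: [-0.1, 1.2, 0.3]
opening: 0.702
grasp_force: 0.0
to (0.427, 0.095, 0.156, 173.87) -> [ 0.008 -0.003  0.415] tw -0.004 yaw now 173.5
1470 [0.42523035 0.09508246 0.18558414] [0.4272637  0.09479182 0.18250213] [0.0242494  0.02432315 0.01493001]
```

View pics/w1.png

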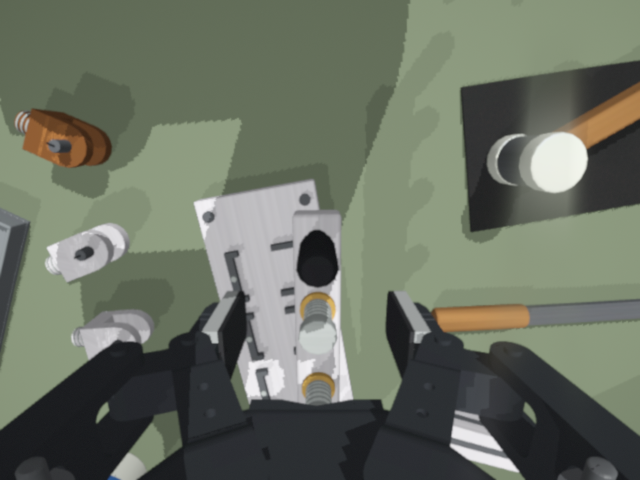

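The wrist view shows the swing handle (317,255) between the jaws, on the centre line. The nests are visible to its left.

```bash
python3 -m handwheel '[[[0.008,-0.003,0.2,0],[0.008,-0.003,0.415,0],[0.008,-0.003,0.415,0]]]'
python3 -m handwheel '[[[0,0,0,0],[0,0,0,0],[0,0,0,0],[0,0,0,0]]]' 15
python3 -m handwheel '[[[-0.005,0.12,0,0.052],[-0.018,0.23,0,0.1],[-0.041,0.35,0,0.153],[-0.073,0.467,0,0.207],[-0.129,0.615,0,0.277],[-0.129,0.615,0,0.277]]]'
python3 -m handwheel '[[[-0.005,0.12,0,0.052],[-0.018,0.23,0,0.1],[-0.041,0.35,0,0.153],[-0.073,0.467,0,0.207],[-0.129,0.615,0,0.277],[-0.129,0.615,0,0.277]]]'
```

```text
time_s: 2.02
eef_pos: [0.4229, 0.0971, 0.1535]
eef_rot: [-0.004, 0.054, 0.999, 0.0]
wrist_force: [0.6, -0.3, 1.5]
opening: 0.702
grasp_force: 0.0
time_s: 2.52
eef_pos: [0.4278, 0.0956, 0.1585]
eef_rot: [0.002, 0.055, 0.998, 0.0]
wrist_force: [-2.1, 0.9, 6.8]
opening: 0.28
grasp_force: 58.6
time_s: 3.28
eef_pos: [0.467, 0.2171, 0.1585]
eef_rot: [0.001, 0.26, 0.966, 0.001]
wrist_force: [-4.9, 2.7, 8.9]
opening: 0.273
grasp_force: 63.4
time_s: 4.03
eef_pos: [0.5512, 0.311, 0.1585]
eef_rot: [0.0, 0.454, 0.891, 0.002]
wrist_force: [-3.6, 4.6, 7.3]
opening: 0.276
grasp_force: 63.6
```

```bash
python3 -m handwheel '[[[0,0,0,0],[0,0,0,0],[0,0,0,0],[0,0,-0.25,0],[0,0,-0.5,0],[0,0,-0.5,0]]]' 60
python3 - <<'E'
from h import *
c=ctrl.camera("top");np.savez("top1.npz",**c);cv2.imwrite("pics/top1.png",cv2.resize(c["color"][110:310,220:420],(600,600),interpolation=2)[:,:,::-1])
E
```

```text
time_s: 4.78
eef_pos: [0.5525, 0.3087, 0.2623]
eef_rot: [0.004, 0.454, 0.891, 0.004]
wrist_force: [-0.2, 0.3, -0.1]
opening: 0.698
grasp_force: 0.0
```

View pics/top1.png

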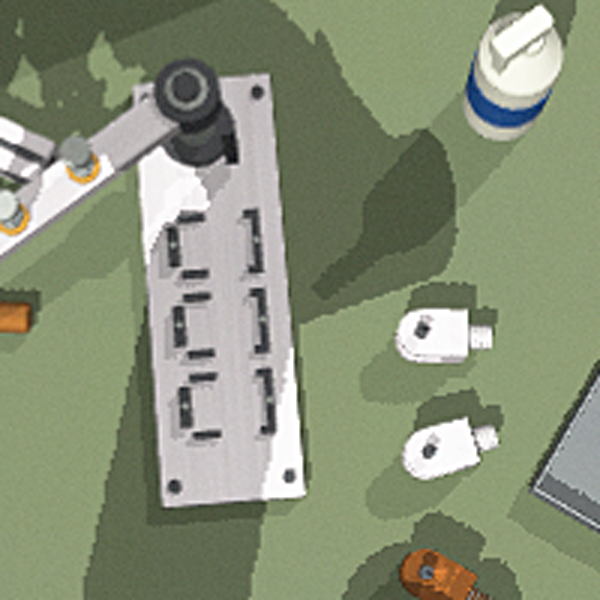

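The top crop shows the arm clear (about 1.01 rad) and the nests empty. The fork ends have not moved.

Run:
```python
from h import *
to(.545,.13,.262,89);to(.536,-.15,.262,89)
c=dict(np.load("top1.npz"));X=cloud(c);z=X[...,2];hsv=cv2.cvtColor(c["color"],cv2.COLOR_RGB2HSV)
m=(c["range_z"]>0)&(X[...,0]>.4)&(X[...,0]<.6)&(X[...,1]>-.2)&(X[...,1]<-.09)&(z>.012)
q=cv2.connectedComponentsWithStats(m.astype(np.uint8))
for i in range(1,q[0]):
    if q[2][i,4]>100:
        p=X[q[1]==i];print(rect(p),rect(p[p[:,2]>.038]),np.median(p[p[:,2]>.052],0))
```

```text
to (0.545, 0.13, 0.262, 89) -> [-0.703 -0.549 -0.016] tw 0.431 yaw now 126.0
to (0.536, -0.15, 0.262, 89) -> [-1.809 -1.409 -0.018] tw 0.431 yaw now 126.0
((535.4119262695312, -152.94427490234375), (80.8243179321289, 41.20549774169922), 88.72288513183594) ((535.7361450195312, -142.0124969482422), (57.752140045166016, 41.05327224731445), 88.00492095947266) [ 0.53638746 -0.13266171  0.05873362]
((436.8348693847656, -154.83448791503906), (40.06471252441406, 81.04769134521484), 15.517446517944336) ((433.9153137207031, -144.4989013671875), (40.03689193725586, 59.36186218261719), 15.699949264526367) [ 0.43110925 -0.13436262  0.05770461]
```

```bash
python3 -m handwheel '[[[-0.22,-0.17,0,0],[-0.44,-0.34,0,0],[-0.66,-0.51,0,0],[-0.9,-0.7,0,0]]]' 70
python3 -m handwheel '[[[-0.22,-0.17,0,0.11],[-0.44,-0.34,0,0.22],[-0.66,-0.51,0,0.33],[-0.9,-0.7,0,0.43],[-0.9,-0.7,0,0.43],[-0.9,-0.7,0,0.43]]]'
python3 - <<'E'
from h import *
to(.536,-.1495,.1,89)
c=wrist();np.savez("w2.npz",**c);cv2.imwrite("pics/w2.png",c["color"][:,:,::-1])
X=cloud(c);z=X[...,2];hsv=cv2.cvtColor(c["color"],cv2.COLOR_RGB2HSV)
m=(c["range_z"]>0)&(X[...,0]>.4)&(X[...,0]<.6)&(X[...,1]>-.22)&(X[...,1]<-.09)&(z>.038)&(z<.07)
q=cv2.connectedComponentsWithStats(m.astype(np.uint8))
for i in range(1,q[0]):
    if q[2][i,4]>300:
        p=X[q[1]==i];print(q[2][i,4],rect(p),np.median(p[p[:,2]>.052],0),p[:,2].max())
E
```

```text
time_s: 5.32
eef_pos: [0.5414, 0.0786, 0.2547]
eef_rot: [-0.001, 0.453, 0.891, -0.0]
wrist_force: [1.8, -0.4, -0.7]
opening: 0.819
grasp_force: 0.0
time_s: 6.08
eef_pos: [0.5344, -0.1475, 0.2549]
eef_rot: [-0.001, 0.713, 0.701, -0.0]
wrist_force: [0.3, 0.1, -0.3]
opening: 0.815
grasp_force: 0.0
to (0.536, -0.1495, 0.1, 89) -> [-0.011  0.01   0.775] tw 0.001 yaw now 89.1
2199 ((537.6040649414062, -142.26510620117188), (60.14691925048828, 39.25656509399414), 88.31442260742188) [ 0.53780798 -0.13205391  0.05834301] 0.060406537123933346
2225 ((436.0798645019531, -144.62863159179688), (40.8166389465332, 60.071041107177734), 13.922813415527344) [ 0.434287   -0.13432614  0.05717164] 0.05911248228883986
```

View pics/w2.png

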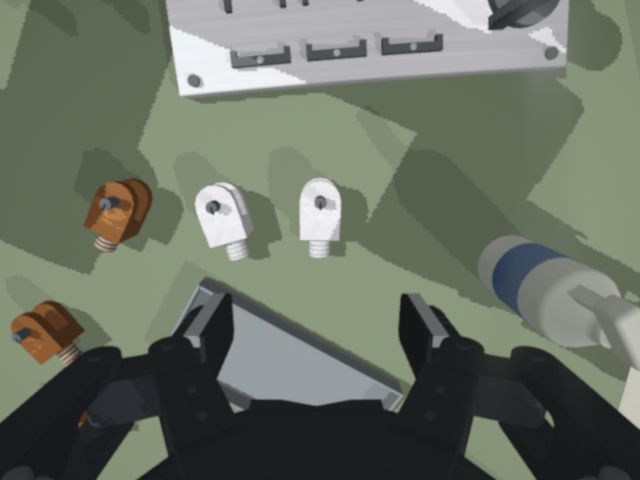

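The wrist view shows the target fork at (320,205), ahead of the jaws and upright, with the other at (222,215). I'll grip the first.

```bash
python3 -m handwheel '[[[-0.012,0.01,0.25,0.01],[-0.012,0.012,0.5,0.01],[-0.012,0.012,0.75,0.01],[-0.012,0.012,0.95,0.01],[-0.012,0.012,0.95,0.01]]]' 70
python3 - <<'E'
from h import *
to(.5368,-.150,.017,88.3)
E
```

```text
time_s: 6.75
eef_pos: [0.5349, -0.1471, 0.0629]
eef_rot: [-0.004, 0.717, 0.697, -0.001]
wrist_force: [-0.1, 0.1, 0.5]
opening: 0.82
grasp_force: 0.0
to (0.5368, -0.15, 0.017, 88.3) -> [-0.015  0.012  0.229] tw 0.001 yaw now 88.4
```

```bash
python3 -m handwheel '[[[0,0,0.2,0],[0,0,0.24,0],[0,0,0.24,0],[0,0,0.24,0]]]' 70
python3 - <<'E'
from h import *
to(.5368,-.150,.017,88.3)
E
```

```text
time_s: 7.25
eef_pos: [0.5389, -0.1507, 0.0203]
eef_rot: [0.001, 0.718, 0.696, 0.0]
wrist_force: [-0.8, -0.3, 1.1]
opening: 0.82
grasp_force: 0.0
to (0.5368, -0.15, 0.017, 88.3) -> [ 0.003 -0.011  0.016] tw -0.001 yaw now 88.2
```

```bash
python3 -m handwheel '[[[0,-0.006,0.01,0],[0,-0.006,0.01,0],[0,-0.006,0.01,0],[0,-0.006,0.01,0]]]' 30
python3 -m handwheel '[[[0,0,-0.2,0],[0,0,-0.4,0],[0,0,-0.6,0],[0,0,-0.6,0],[0,0,-0.6,0]]]'
python3 - <<'E'
from h import *
o=ctrl.get_obs();print(o["eef_pos"])
c=wrist();np.savez("w3.npz",**c);cv2.imwrite("pics/w3.png",c["color"][:,:,::-1])
# jig refined from the top view
t=dict(np.load("top1.npz"))
g=cv2.cvtColor(t["color"],cv2.COLOR_RGB2GRAY);X=plane(t,np.stack(np.meshgrid(np.arange(640),np.arange(480)),-1).reshape(-1,2),.028).reshape(480,640,3)
a=np.radians(3.66);R=np.array([[np.cos(a),np.sin(a)],[-np.sin(a),np.cos(a)]])
L=(X[...,:2]-[.5508,.0514])@R.T
m=(g<90)&(abs(L[...,0])<.11)&(L[...,1]>-.065)&(L[...,1]<.045)
q=cv2.connectedComponentsWithStats(m.astype(np.uint8),connectivity=8)
for i in range(1,q[0]):
    if q[2][i,4]>6:
        p=L[q[1]==i]*1000;print(q[2][i,4],"x",np.round([p[:,0].min(),p[:,0].max()],1),"y",np.round([p[:,1].min(),p[:,1].max()],1))
E
```

```text
time_s: 7.75
eef_pos: [0.537, -0.1505, 0.0172]
eef_rot: [0.001, 0.718, 0.696, 0.0]
wrist_force: [-1.3, 1.1, 5.8]
opening: 0.459
grasp_force: 61.3
time_s: 8.38
eef_pos: [0.5353, -0.1497, 0.1348]
eef_rot: [-0.001, 0.718, 0.696, -0.0]
wrist_force: [-0.1, 0.2, -4.1]
opening: 0.46
grasp_force: 61.9
[ 0.53530194 -0.14966403  0.13484042]
20 x [93.7 99.6] y [ 0.8 22.3]
26 x [76.  98.7] y [-47.3 -36.4]
15 x [76.6 88.2] y [25.7 33.7]
24 x [43.2 67.8] y [-47.6 -37.7]
21 x [54.7 71.6] y [24.2 32.8]
23 x [42.1 48.8] y [ 2.  20.9]
25 x [ 2.8 27.5] y [-46.9 -38.6]
21 x [21.2 27.2] y [ 1.  22.3]
16 x [ 3.7 17.1] y [25.5 31.8]
26 x [-29.4  -2.8] y [-47.  -37.2]
22 x [-17.9  -1.6] y [24.3 32.9]
17 x [-29.4 -24.1] y [ 2.2 21. ]
23 x [-67.2 -45.2] y [-47.7 -38.3]
20 x [-49.8 -44. ] y [ 1.2 22.3]
16 x [-68.5 -55.3] y [25.5 31.7]
27 x [-100.9  -74.9] y [-47.7 -36.9]
20 x [-87.5 -73.7] y [24.3 33. ]
16 x [-100.   -95.9] y [ 2.4 20.8]
```

View pics/w3.png

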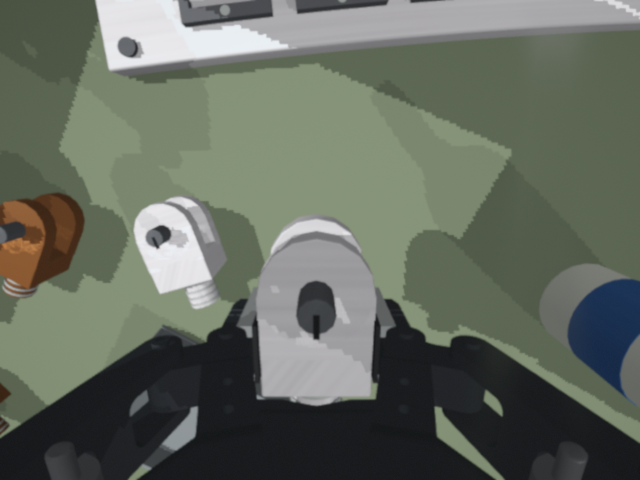

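The fork is held squarely, pin up at (316,305). Next I'll look at the nests from closer with the same camera.

```bash
python3 -m handwheel '[[[0.2,0.15,-0.15,0],[0.35,0.36,-0.3,-0.03],[0.35,0.36,-0.3,-0.06],[0.35,0.36,-0.3,-0.06],[0.35,0.36,-0.3,-0.06]]]'
python3 - <<'E'
from h import *
c=wrist();np.savez("w4.npz",**c);cv2.imwrite("pics/w4.png",c["color"][:,:,::-1])
T=tip(None);print(T[:3,3])
# pin in tool frame from w3
for n in("w3","w4"):
    d=dict(np.load(n+".npz"));P=d["T_tool_cam"]
    v,u=np.mgrid[:480,:640];r=rays(d,np.c_[u.ravel(),v.ravel()])*d["range_z"].ravel()[:,None]
    Q=(r@P[:3,:3].T+P[:3,3]).reshape(480,640,3);ok=(d["range_z"]>0)&(v<395)&(abs(u-316)<62)
    m=ok&(Q[...,2]>-.046)&(Q[...,2]<-.035)&(abs(Q[...,1])<.01);p=Q[m];print(n,"pin top",len(p),np.round(p.mean(0),4),np.round((p.max(0)+p.min(0))/2,4))
    m=ok&(Q[...,2]>-.031)&(Q[...,2]<-.022);p=Q[m];print("fork top",len(p),rect(p),p.mean(0))
E
```

```text
time_s: 9.05
eef_pos: [0.6091, -0.0824, 0.1941]
eef_rot: [-0.002, 0.686, 0.727, -0.001]
wrist_force: [-0.0, 0.1, -2.9]
opening: 0.457
grasp_force: 62.4
[ 0.60930034 -0.0826017   0.19453334]
w3 pin top 1422 [ 0.0196 -0.0006 -0.0405] [ 0.0183 -0.0006 -0.0392]
fork top 15773 ((8.76884651184082, -0.4368438720703125), (59.693321228027344, 42.503448486328125), 0.1354215294122696) [ 0.00865924 -0.00049835 -0.02643145]
w4 pin top 1427 [ 0.0197 -0.0007 -0.0404] [ 0.0182 -0.0007 -0.0391]
fork top 15775 ((8.832111358642578, -0.4137763977050781), (59.703739166259766, 42.43595504760742), 0.09973656386137009) [ 0.00871217 -0.000574   -0.0264187 ]
```

View pics/w4.png

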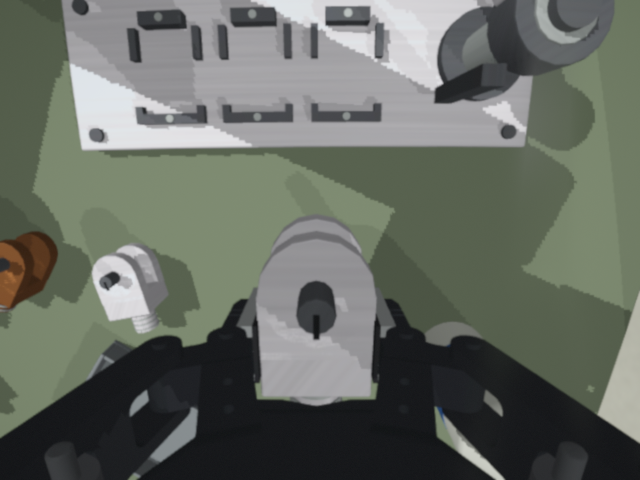

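Run:
```python
from h import *
t=dict(np.load("w4.npz"));g=cv2.cvtColor(t["color"],cv2.COLOR_RGB2GRAY)
for z in(.028,.033):
    X=plane(t,np.stack(np.meshgrid(np.arange(640),np.arange(480)),-1).reshape(-1,2),z).reshape(480,640,3)
    a=np.radians(3.66);R=np.array([[np.cos(a),np.sin(a)],[-np.sin(a),np.cos(a)]])
    L=(X[...,:2]-[.5496,.0521])@R.T
    m=(g<95)&(abs(L[...,0])<.115)&(L[...,1]>-.06)&(L[...,1]<.04)&(np.arange(480)[:,None]<135)
    q=cv2.connectedComponentsWithStats(m.astype(np.uint8),connectivity=8)
    for i in range(1,q[0]):
        if q[2][i,4]>60:
            p=L[q[1]==i]*1000;print(z,q[2][i,4],np.round(q[3][i]),"x",np.round([p[:,0].min(),p[:,0].max()],1),"y",np.round([p[:,1].min(),p[:,1].max()],1))
X=cloud(t);m=(abs(X[...,2]-.02)<.004)&(np.arange(480)[:,None]<160)&(t["range_z"]>0);print("plate rect",rect(X[m]))
m=(abs(X[...,2]-.02)<.012)&(np.arange(480)[:,None]<120)&(t["range_z"]>0);print("plate z",np.median(X[m][:,2]))
```

```text
0.028 776 [253.  17.] x [-14.6  20.5] y [20.  33.4]
0.028 357 [351.  19.] x [58.8 91.7] y [19.9 31.9]
0.028 841 [162.  20.] x [-87.9 -49.5] y [19.8 33.5]
0.028 299 [223.  42.] x [-25.  -18.1] y [-3.3 21.4]
0.028 240 [287.  41.] x [26.  31.4] y [-3.4 21.1]
0.028 84 [378.  31.] x [ 96.4 101.3] y [10.  20.7]
0.028 318 [196.  43.] x [-46.  -38.5] y [-2.8 21.3]
0.028 186 [314.  42.] x [47.  51.7] y [-2.9 19.4]
0.028 375 [134.  45.] x [-96.9 -87.9] y [-3.5 21.7]
0.028 737 [257. 115.] x [-24.9  31.2] y [-50.9 -37.6]
0.028 331 [325. 115.] x [47.3 73.3] y [-50.3 -37.8]
0.028 343 [367. 114.] x [ 76.5 102.5] y [-50.3 -38. ]
0.028 229 [198. 115.] x [-58.5 -38.6] y [-50.5 -38. ]
0.033 776 [253.  17.] x [-13.5  21. ] y [18.4 31.7]
0.033 357 [351.  19.] x [58.6 91.1] y [18.4 30.2]
0.033 841 [162.  20.] x [-85.6 -47.8] y [18.3 31.7]
0.033 299 [223.  42.] x [-23.7 -16.9] y [-4.4 19.8]
0.033 240 [287.  41.] x [26.4 31.7] y [-4.5 19.5]
0.033 84 [378.  31.] x [ 95.7 100.5] y [ 8.6 19.1]
0.033 318 [196.  43.] x [-44.4 -37. ] y [-4.  19.7]
0.033 186 [314.  42.] x [47.1 51.7] y [-4.  17.9]
0.033 375 [134.  45.] x [-94.5 -85.6] y [-4.7 20.1]
0.033 737 [257. 115.] x [-23.7  31.5] y [-51.2 -38.2]
0.033 331 [325. 115.] x [47.4 72.9] y [-50.6 -38.4]
0.033 343 [367. 114.] x [ 76.1 101.6] y [-50.7 -38.6]
0.033 229 [198. 115.] x [-56.7 -37.1] y [-50.9 -38.5]
plate rect ((588.1207885742188, 40.273826599121094), (386.91754150390625, 118.06614685058594), 2.6529381275177)
plate z 0.01959536987357663
```

Run:
```python
from h import *
to(.6243,.0377,.08,93.66)
```

```text
to (0.6243, 0.0377, 0.08, 93.66) -> [0.596 0.111 0.573] tw -0.004 yaw now 93.3
```

```bash
python3 -m handwheel '[[[0.2,0.04,0.1,-0.004],[0.4,0.08,0.25,-0.004],[0.596,0.111,0.45,-0.004],[0.596,0.111,0.573,-0.004],[0.596,0.111,0.573,-0.004],[0.596,0.111,0.573,-0.004]]]'
python3 - <<'E'
from h import *
to(.6243,.0377,.069,93.66)
c=wrist();np.savez("w5.npz",**c);cv2.imwrite("pics/w5.png",c["color"][:,:,::-1])
E
```

```text
time_s: 9.85
eef_pos: [0.6263, 0.037, 0.0827]
eef_rot: [0.001, 0.684, 0.729, 0.0]
wrist_force: [0.8, -0.1, -2.3]
opening: 0.461
grasp_force: 62.1
to (0.6243, 0.0377, 0.069, 93.66) -> [ 0.004 -0.01   0.068] tw -0.0 yaw now 93.6
```

View pics/w5.png

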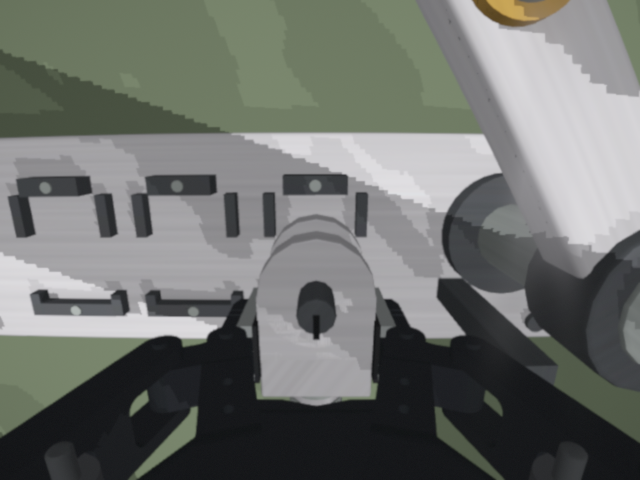

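Run:
```python
from h import *
t=dict(np.load("w5.npz"));g=cv2.cvtColor(t["color"],cv2.COLOR_RGB2GRAY).astype(int)
print("row205",g[205,258:372].tolist())
print("col315",g[168:218,315].tolist());print("col330",g[168:218,335].tolist())
P=t["pose"]@np.linalg.inv(t["T_tool_cam"])
def tool(px,z): return np.round(((plane(t,[px],z)-P[:3,3])@P[:3,:3])[0]*1000,1)
for px in((275,205),(356,205),(275,225),(356,225)):print(px,tool(px,.028),tool(px,.02))
for px in((315,193),(315,188)):print(px,tool(px,.033),tool(px,.02))
```

```text
row205 [140, 140, 139, 135, 116, 85, 65, 60, 60, 59, 59, 60, 60, 60, 58, 52, 64, 102, 129, 138, 140, 140, 140, 140, 139, 140, 140, 140, 140, 140, 140, 140, 144, 154, 161, 162, 162, 163, 162, 162, 163, 162, 162, 162, 162, 162, 163, 163, 162, 162, 162, 163, 163, 162, 163, 163, 163, 163, 163, 163, 163, 163, 163, 163, 163, 163, 163, 162, 163, 163, 163, 163, 163, 163, 163, 164, 163, 163, 163, 163, 163, 164, 163, 163, 162, 159, 149, 142, 142, 142, 141, 141, 141, 141, 141, 141, 132, 94, 57, 55, 58, 60, 59, 59, 59, 60, 60, 60, 66, 93, 128, 140, 142, 142]
col315 [144, 143, 144, 144, 142, 130, 82, 53, 63, 67, 70, 92, 124, 134, 136, 137, 136, 136, 136, 136, 136, 135, 130, 112, 81, 73, 100, 140, 160, 162, 160, 159, 159, 160, 161, 162, 163, 163, 163, 164, 163, 164, 165, 166, 166, 157, 132, 112, 106, 106]
col330 [206, 205, 205, 196, 162, 131, 82, 49, 56, 58, 59, 59, 59, 59, 59, 59, 59, 58, 58, 58, 59, 62, 61, 63, 66, 73, 103, 144, 160, 163, 160, 159, 159, 160, 161, 162, 162, 163, 164, 165, 164, 164, 166, 168, 169, 169, 168, 167, 165, 157]
(275, 205) [ 36.2 -22.5  54.6] [ 34.9 -23.5  62.6]
(356, 205) [36.1 21.2 54.7] [34.8 22.1 62.7]
(275, 225) [ 25.1 -22.9  54.6] [ 23.4 -23.8  62.6]
(356, 225) [25.1 21.5 54.7] [23.3 22.5 62.7]
(315, 193) [43.2 -0.9 49.7] [41.6 -0.9 62.7]
(315, 188) [45.8 -0.9 49.6] [44.4 -0.9 62.7]
```

The w5 view shows nest 3 centred on the held fork, with lips at columns 275 and 356 and the eye stop's edge at row 194. The offset is under 0.5 mm.

```bash
python3 -m handwheel '[[[0,0,0,0],[0,0,0,0],[0,0,0,0]]]'
python3 - <<'E'
from h import *
to(.6261,.0366,.040,93.66)
E
```

```text
time_s: 10.28
eef_pos: [0.6259, 0.0377, 0.0821]
eef_rot: [0.0, 0.684, 0.73, 0.0]
wrist_force: [1.1, -0.2, -2.4]
opening: 0.458
grasp_force: 62.1
to (0.6261, 0.0366, 0.04, 93.66) -> [-0.006  0.001  0.211] tw 0.001 yaw now 93.7
```

```bash
python3 -m handwheel '[[[-0.004,0,0.1,0],[-0.004,0,0.18,0],[-0.004,0,0.21,0],[-0.004,0,0.22,0],[-0.004,0,0.22,0]]]'
python3 -m handwheel '[[[0,0,0,0],[0,0,0,0],[0,0,0,0]]]' 55
python3 -m handwheel '[[[0,0,-0.2,0],[0,0,-0.4,0],[0,0,-0.4,0],[0,0,-0.4,0]]]'
python3 - <<'E'
from h import *
c=wrist();np.savez("w6.npz",**c)
X=cloud(c);z=X[...,2];v,u=np.mgrid[:480,:640]
m=(c["range_z"]>0)&(v<390)&(X[...,0]>.58)&(X[...,0]<.67)&(X[...,1]>-.03)&(X[...,1]<.1)&(z>.055)&(z<.1)
p=X[m];f=p[p[:,2]<.068];print(len(p),rect(f),np.median(f[:,2]),np.median(p[p[:,2]>.072],0),p[:,2].max())
cv2.imwrite("pics/w6.png",c["color"][:,:,::-1])
E
```

```text
time_s: 10.9
eef_pos: [0.6257, 0.0371, 0.0374]
eef_rot: [-0.0, 0.684, 0.73, -0.0]
wrist_force: [-0.6, -0.2, -2.5]
opening: 0.457
grasp_force: 62.4
time_s: 11.28
eef_pos: [0.6261, 0.037, 0.038]
eef_rot: [0.0, 0.684, 0.73, 0.0]
wrist_force: [0.1, -0.5, 0.2]
opening: 0.645
grasp_force: 0.0
time_s: 11.78
eef_pos: [0.6254, 0.0371, 0.1174]
eef_rot: [-0.0, 0.684, 0.73, -0.0]
wrist_force: [-0.5, 0.8, 0.0]
opening: 0.641
grasp_force: 0.0
6800 ((624.5426025390625, 45.368038177490234), (40.186771392822266, 60.202274322509766), 3.9322376251220703) 0.06359703731230186 [0.62394248 0.05613062 0.07829121] 0.08006241614665288
```

View pics/w6.png

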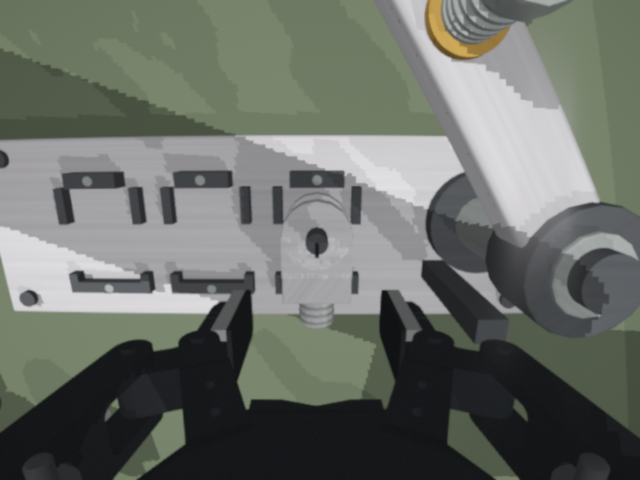

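The fork is seated in nest 3, pin up at (317,240), with its top at 63.6 mm. On to the second fork.

Run:
```python
from h import *
to(.4382,-.185,.2,105)
```

```text
to (0.4382, -0.185, 0.2, 105) -> [-1.048 -1.004 -0.416] tw -0.131 yaw now 93.7
```

```bash
python3 -m handwheel '[[[0,0,-0.3,0],[-0.2,-0.2,-0.42,0],[-0.42,-0.42,-0.42,-0.05],[-0.62,-0.62,-0.42,-0.13],[-0.82,-0.82,-0.42,-0.13],[-0.99,-0.99,-0.42,-0.13],[-0.99,-0.99,-0.42,-0.13],[-0.99,-0.99,-0.42,-0.13]]]' 70
python3 - <<'E'
from h import *
c=wrist();np.savez("w7.npz",**c)
X=cloud(c);z=X[...,2];v,u=np.mgrid[:480,:640]
hsv=cv2.cvtColor(c["color"],cv2.COLOR_RGB2HSV)
m=(c["range_z"]>0)&(X[...,0]>.37)&(X[...,0]<.6)&(X[...,1]>-.25)&(X[...,1]<-.05)&(z>.038)&(z<.07)
q=cv2.connectedComponentsWithStats(m.astype(np.uint8))
for i in range(1,q[0]):
    if q[2][i,4]>600:
        mm=q[1]==i;p=X[mm];f=p[p[:,2]<.048];r=rect(f);print(np.round(q[3][i]),r,np.median(p[p[:,2]>.054],0),p[:,2].max(),np.median(hsv[mm],0))
        k=X[(c["range_z"]>0)&(np.hypot(X[...,0]-r[0][0]/1e3,X[...,1]-r[0][1]/1e3)<.09)&(z>.012)&(z<.038)];print(k.mean(0))
T=tip(None);print(T[:3,3])
E
```

```text
time_s: 12.82
eef_pos: [0.4407, -0.173, 0.2009]
eef_rot: [-0.001, 0.61, 0.793, 0.0]
wrist_force: [0.3, 0.4, -0.4]
opening: 0.816
grasp_force: 0.0
[319. 196.] ((435.4460754394531, -144.465576171875), (39.95037078857422, 59.68938064575195), 14.925271034240723) [ 0.43290061 -0.13473911  0.05757705] 0.05945438297353689 [130.   3. 234.]
[ 0.43127507 -0.18483501  0.02883222]
[ 0.44109306 -0.1726821   0.20101666]
```

Run:
```python
from h import *
to(.4375,-.1522,.0175,104.9)
```

```text
to (0.4375, -0.1522, 0.0175, 104.9) -> [0.102 0.009 0.918] tw 0.0 yaw now 104.9
```

```bash
python3 -m handwheel '[[[0.1,0.005,0.2,0],[0.1,0.005,0.5,0],[0.1,0.005,0.72,0],[0.1,0.005,0.72,0],[0.1,0.005,0.72,0]]]'
python3 - <<'E'
from h import *
to(.4375,-.1522,.0175,104.9)
E
```

```text
time_s: 13.5
eef_pos: [0.4381, -0.1538, 0.0589]
eef_rot: [0.001, 0.609, 0.793, 0.0]
wrist_force: [0.3, -0.4, 0.2]
opening: 0.817
grasp_force: 0.0
to (0.4375, -0.1522, 0.0175, 104.9) -> [ 0.008 -0.001  0.207] tw 0.001 yaw now 105.0
```

```bash
python3 -m handwheel '[[[0.006,0,0.15,0],[0.006,0,0.207,0],[0.006,0,0.207,0],[0.006,0,0.207,0]]]'
python3 -m handwheel '[[[0,0,0,0],[0,0,0,0],[0,0,0,0],[0,0,0,0]]]' 30
python3 -m handwheel '[[[0,0,-0.2,0],[0,0,-0.4,0],[0,0,-0.7,0],[0,0,-0.7,0],[0,0,-0.7,0]]]'
python3 - <<'E'
from h import *
to(.5539,.0324,.09,93.66)
d=wrist();P=d["T_tool_cam"]
v,u=np.mgrid[:480,:640];r=rays(d,np.c_[u.ravel(),v.ravel()])*d["range_z"].ravel()[:,None]
Q=(r@P[:3,:3].T+P[:3,3]).reshape(480,640,3);ok=(d["range_z"]>0)&(v<395)&(abs(u-316)<62)
m=ok&(Q[...,2]>-.031)&(Q[...,2]<-.02);p=Q[m];print("fork top",len(p),rect(p),np.median(p,0))
E
```

```text
time_s: 14.0
eef_pos: [0.4374, -0.1532, 0.0175]
eef_rot: [0.001, 0.609, 0.793, 0.0]
wrist_force: [-0.5, -0.1, 0.2]
opening: 0.825
grasp_force: 0.0
time_s: 14.5
eef_pos: [0.4373, -0.1531, 0.0172]
eef_rot: [0.001, 0.609, 0.793, 0.0]
wrist_force: [0.0, 0.9, 6.1]
opening: 0.461
grasp_force: 60.6
time_s: 15.12
eef_pos: [0.4358, -0.1522, 0.1557]
eef_rot: [-0.001, 0.609, 0.793, -0.0]
wrist_force: [0.6, 0.4, -2.6]
opening: 0.459
grasp_force: 61.6
to (0.5539, 0.0324, 0.09, 93.66) -> [0.74  0.808 0.328] tw 0.131 yaw now 104.9
fork top 15995 ((8.96723747253418, -0.7217178344726562), (60.00733184814453, 43.43119430541992), 0.07569756358861923) [ 0.00813995 -0.0007369  -0.02635341]
```

```bash
python3 -m handwheel '[[[0.2,0.2,0,0],[0.4,0.4,0,0.05],[0.6,0.6,0,0.13],[0.74,0.8,0,0.13],[0.74,0.808,0.2,0.13],[0.74,0.808,0.35,0.13],[0.74,0.808,0.35,0.13],[0.74,0.808,0.35,0.13]]]'
python3 - <<'E'
from h import *
to(.5539,.0324,.0375,93.66)
t=wrist();np.savez("w8.npz",**t);g=cv2.cvtColor(t["color"],cv2.COLOR_RGB2GRAY).astype(int)
P=t["pose"]@np.linalg.inv(t["T_tool_cam"])
def tool(px,z): return np.round(((plane(t,[px],z)-P[:3,3])@P[:3,:3])[0]*1000,1)
row=205;e=[u for u in range(250,390) if (g[row,u]<100)!=(g[row,u+1]<100)];print(e,[tool((u+.5,row),.02)[1] for u in e])
for u in(305,325): 
    e=[v for v in range(150,212) if (g[v,u]<105)!=(g[v+1,u]<105)];print(e,[tool((u,v+.5),.02)[0] for v in e])
E
```

```text
time_s: 16.18
eef_pos: [0.5544, 0.0318, 0.0861]
eef_rot: [-0.0, 0.684, 0.73, -0.0]
wrist_force: [-0.1, -0.5, -2.1]
opening: 0.464
grasp_force: 61.6
to (0.5539, 0.0324, 0.0375, 93.66) -> [ 0.003 -0.002  0.243] tw 0.001 yaw now 93.7
[263, 275, 354, 366] [np.float64(-30.5), np.float64(-23.6), np.float64(21.7), np.float64(28.5)]
[172, 192] [np.float64(52.6), np.float64(41.4)]
[172, 192] [np.float64(52.6), np.float64(41.4)]
```

```bash
python3 -m handwheel '[[[0,-0.001,0.1,0],[0,-0.001,0.2,0],[0,-0.001,0.23,0],[0,-0.001,0.245,0],[0,-0.001,0.245,0]]]'
python3 -m handwheel '[[[0,0,0,0],[0,0,0,0],[0,0,0,0]]]' 55
python3 -m handwheel '[[[0,0,-0.2,0],[0,0,-0.5,0],[0,0,-0.9,0],[0,0,-0.9,0],[0,0,-0.9,0]]]'
python3 - <<'E'
from h import *
c=wrist();np.savez("w9.npz",**c)
X=cloud(c);z=X[...,2];v,u=np.mgrid[:480,:640]
m=(c["range_z"]>0)&(v<390)&(X[...,0]>.5)&(X[...,0]<.67)&(X[...,1]>-.03)&(X[...,1]<.1)&(z>.055)&(z<.085)
q=cv2.connectedComponentsWithStats(m.astype(np.uint8))
for i in range(1,q[0]):
    if q[2][i,4]>300:
        p=X[q[1]==i];f=p[p[:,2]<.068];print(rect(f),np.median(f[:,2]),np.median(p[p[:,2]>.072],0),p[:,2].max())
cv2.imwrite("pics/w9.png",c["color"][:,:,::-1])
# handle target, at arm angle now 1.01
to(.5512,.3110,.30,126)
to(.5512,.3110,.158,126)
t=ctrl.camera("top");X=cloud(t);m=(X[...,2]>.172)&(X[...,2]<.2)&(X[...,0]>.5)&(X[...,0]<.62)&(X[...,1]>.25)&(X[...,1]<.36);print(X[m].mean(0))
E
```

```text
time_s: 16.85
eef_pos: [0.5551, 0.0318, 0.0381]
eef_rot: [0.001, 0.684, 0.73, 0.0]
wrist_force: [0.2, 0.4, -2.1]
opening: 0.459
grasp_force: 61.7
time_s: 17.23
eef_pos: [0.5548, 0.0319, 0.0377]
eef_rot: [0.0, 0.684, 0.73, 0.0]
wrist_force: [-0.0, 0.1, -0.6]
opening: 0.643
grasp_force: 0.0
time_s: 17.85
eef_pos: [0.5551, 0.0318, 0.2185]
eef_rot: [0.001, 0.684, 0.73, 0.001]
wrist_force: [-0.2, -0.0, 0.1]
opening: 0.646
grasp_force: 0.0
((624.7052612304688, 45.23695373535156), (40.80653381347656, 60.15690612792969), 3.5730385780334473) 0.06364052193566808 [0.62347285 0.0555802  0.07824905] 0.08063472466583965
((554.0118408203125, 39.72309875488281), (39.97132873535156, 60.34774398803711), 3.747718095779419) 0.06363059700114013 [0.55335404 0.05036937 0.0774512 ] 0.07984723639209074
to (0.5512, 0.311, 0.3, 126) -> [ 1.393  0.077 -0.418] tw -0.376 yaw now 93.7
to (0.5512, 0.311, 0.158, 126) -> [1.393 0.077 0.292] tw -0.376 yaw now 93.7
[0.54701734 0.30800496 0.1847822 ]
```

View pics/w9.png

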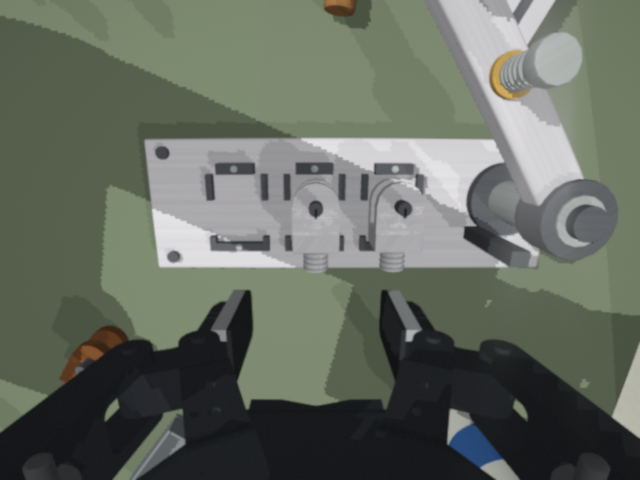

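Both forks sit flat in nests 2 (316,210) and 3 (402,208), pins up. Now I'll swing the arm over them.

```bash
python3 -m handwheel '[[[0.2,0.01,-0.2,0],[0.45,0.02,-0.25,0],[0.7,0.04,-0.25,0],[0.7,0.04,-0.25,0]]]' 60
python3 -m handwheel '[[[0.25,0.01,0,-0.1],[0.5,0.03,0,-0.2],[0.69,0.037,0,-0.3],[0.69,0.037,0,-0.376],[0.69,0.037,0,-0.376],[0.69,0.037,0,-0.376]]]'
python3 - <<'E'
from h import *
c=wrist();X=cloud(c);m=(X[...,2]>.175)&(X[...,2]<.2)&(c["range_z"]>0)&(np.hypot(X[...,0]-.55,X[...,1]-.31)<.04);p=X[m];print(len(p),p.mean(0),(p.max(0)+p.min(0))/2,np.ptp(p,axis=0))
to(.5505,.3105,.156,126)
E
```

```text
time_s: 18.45
eef_pos: [0.5516, 0.1751, 0.2643]
eef_rot: [-0.002, 0.682, 0.731, -0.002]
wrist_force: [-0.2, -0.1, -0.3]
opening: 0.7
grasp_force: 0.0
time_s: 19.2
eef_pos: [0.5516, 0.3092, 0.2659]
eef_rot: [-0.001, 0.455, 0.89, -0.001]
wrist_force: [0.3, -0.8, -0.1]
opening: 0.705
grasp_force: 0.0
1155 [0.5491168  0.31092549 0.18568772] [0.55045045 0.30937979 0.1824755 ] [0.02497852 0.02449895 0.01467518]
to (0.5505, 0.3105, 0.156, 126) -> [ 0.008 -0.001  0.552] tw -0.002 yaw now 125.9
```

```bash
python3 -m handwheel '[[[0.008,0,0.2,0],[0.008,0,0.45,0],[0.008,0,0.55,0],[0.008,0,0.55,0]]]'
python3 -m handwheel '[[[0,0,0,0],[0,0,0,0],[0,0,0,0],[0,0,0,0]]]' 15
python3 -m handwheel '[[[-0.008,-0.152,0,-0.067],[-0.03,-0.303,0,-0.133],[-0.068,-0.451,0,-0.2],[-0.12,-0.594,0,-0.267],[-0.187,-0.731,0,-0.333],[-0.187,-0.731,0,-0.333]]]'
python3 -m handwheel '[[[-0.008,-0.152,0,-0.067],[-0.03,-0.303,0,-0.133],[-0.068,-0.451,0,-0.2],[-0.12,-0.594,0,-0.267],[-0.16,-0.675,0,-0.307],[-0.16,-0.675,0,-0.307]]]'
python3 - <<'E'
from h import *
o=ctrl.get_obs();p=o["eef_pos"];print(p,3.66-np.degrees(np.arctan2(-(p[1]-.0628),-(p[0]-.7294))))
c=ctrl.camera("top");s=ctrl.camera("scene")
np.savez("top2.npz",**c);np.savez("scene2.npz",**s)
E
```

```text
time_s: 19.75
eef_pos: [0.5501, 0.3109, 0.156]
eef_rot: [-0.001, 0.454, 0.891, -0.001]
wrist_force: [0.1, 0.0, 1.2]
opening: 0.703
grasp_force: 0.0
time_s: 20.25
eef_pos: [0.5522, 0.3121, 0.1599]
eef_rot: [0.002, 0.454, 0.891, 0.001]
wrist_force: [0.8, -1.1, 6.8]
opening: 0.275
grasp_force: 58.8
time_s: 21.0
eef_pos: [0.455, 0.1947, 0.1598]
eef_rot: [0.001, 0.219, 0.976, 0.001]
wrist_force: [-4.0, 1.5, 9.5]
opening: 0.277
grasp_force: 63.0
time_s: 21.75
eef_pos: [0.426, 0.0585, 0.1598]
eef_rot: [0.0, -0.009, 1.0, -0.0]
wrist_force: [-10.0, 0.2, 18.0]
opening: 0.273
grasp_force: 64.2
[0.42596167 0.05847315 0.15976237] 2.8430509344343773
```

```bash
python3 -m handwheel '[[[0.006,-0.035,-0.008,-0.015],[0.006,-0.065,-0.008,-0.03],[0.006,-0.065,-0.008,-0.03]]]'
python3 -m handwheel '[[[0,-0.01,0,-0.004],[0,-0.01,0,-0.004]]]'
python3 -m handwheel '[[[0,-0.01,0,-0.004],[0,-0.01,0,-0.004]]]'
```

```text
time_s: 22.22
eef_pos: [0.4264, 0.0462, 0.1599]
eef_rot: [0.002, -0.031, 1.0, -0.0]
wrist_force: [7.0, -0.6, -3.8]
opening: 0.274
grasp_force: 61.8
time_s: 22.48
eef_pos: [0.4265, 0.0451, 0.1599]
eef_rot: [0.002, -0.034, 0.999, 0.0]
wrist_force: [5.5, 2.9, -4.2]
opening: 0.275
grasp_force: 61.9
time_s: 22.72
eef_pos: [0.4265, 0.045, 0.1599]
eef_rot: [0.002, -0.037, 0.999, 0.002]
wrist_force: [5.3, 13.0, -1.9]
opening: 0.278
grasp_force: 62.2
```

At the stop: the force rises and the angle no longer changes. I'll release the handle and go to the mallet.

```bash
python3 -m handwheel '[[[0,0,0,0],[0,0,0,0],[0,0,0,0],[0,0,-0.25,0],[0,0,-0.5,0],[0,0,-0.5,0]]]' 60
python3 - <<'E'
from h import *
to(.3722,.3077,.24,115)
c=ctrl.camera("top");X=cloud(c);
m=(X[...,2]>.155)&(X[...,2]<.1715)&(X[...,0]>.4)&(X[...,0]<.7)&(X[...,1]>-.05)&(X[...,1]<.15)
q=cv2.connectedComponentsWithStats(m.astype(np.uint8))
for i in range(1,q[0]):
    if q[2][i,4]>30:p=X[q[1]==i];print(q[2][i,4],np.round((p.max(0)+p.min(0))/2,4),p.mean(0).round(4))
E
```

```text
time_s: 23.48
eef_pos: [0.4276, 0.0421, 0.2633]
eef_rot: [0.004, -0.038, 0.999, -0.001]
wrist_force: [0.8, -0.5, -0.4]
opening: 0.698
grasp_force: 0.0
to (0.3722, 0.3077, 0.24, 115) -> [0.178 1.345 0.112] tw 0.806 yaw now -175.7
94 [0.6224 0.0564 0.1644] [0.6212 0.0565 0.1671]
39 [0.5556 0.051  0.1678] [0.5558 0.0508 0.1678]
```

```bash
python3 -m handwheel '[[[0.02,0.25,0,0.11],[0.05,0.5,0,0.22],[0.08,0.75,0,0.33],[0.1,0.95,0,0.44],[0.1,0.95,0,0.54],[0.1,0.95,0,0.6],[0.1,0.95,0,0.6]]]'
python3 - <<'E'
from h import *
to(.3722,.3077,.25,115)
E
```

```text
time_s: 24.4
eef_pos: [0.3899, 0.2305, 0.2574]
eef_rot: [-0.001, 0.4, 0.916, -0.001]
wrist_force: [-0.4, 1.0, 0.6]
opening: 0.705
grasp_force: 0.0
to (0.3722, 0.3077, 0.25, 115) -> [0.343 0.197 0.037] tw 0.207 yaw now 132.8
```

```bash
python3 -m handwheel '[[[0,0,0,0.1],[0,0,0,0.207],[0,0,0,0.207],[0,0,0,0.207]]]'
python3 - <<'E'
from h import *
c=wrist();np.savez("w10.npz",**c);cv2.imwrite("pics/w10.png",c["color"][:,:,::-1])
X=cloud(c);z=X[...,2];ok=(c["range_z"]>0)&(X[...,1]>.24);hsv=cv2.cvtColor(c["color"],cv2.COLOR_RGB2HSV)
p=X[ok&(z>.08)&(z<.09)];print("head",len(p),(p.max(0)+p.min(0))/2,np.ptp(p,axis=0))
for lo,hi in((.052,.064),):
    p=X[ok&(z>lo)&(z<hi)&(hsv[...,1]>100)];r=rect(p);f=cv2.fitLine(np.float32(p[:,:2]),2,0,.01,.01).ravel();print(len(p),r,f,np.degrees(np.arctan2(f[1],f[0])),np.median(p[:,2]))
E
```

```text
time_s: 24.9
eef_pos: [0.3906, 0.2304, 0.2585]
eef_rot: [-0.0, 0.536, 0.844, -0.0]
wrist_force: [0.9, -0.1, -0.1]
opening: 0.706
grasp_force: 0.0
head 2662 [0.39381894 0.29982916 0.08292197] [0.04923944 0.04881415 0.00540414]
3332 ((363.1908874511719, 369.7096252441406), (24.484201431274414, 103.992919921875), 23.95534896850586) [ 0.40655768 -0.9136251   0.36187205  0.37115914] -66.01122 0.057175041094770784
```

View pics/w10.png

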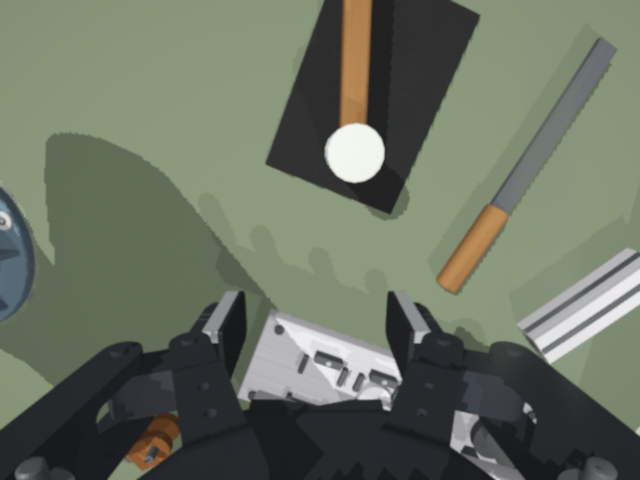

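The wrist view shows the mallet head at (355,153), handle pointing up-image, standing on its mat.

Run:
```python
from h import *
to(.3726,.3473,.12,114)
```

```text
to (0.3726, 0.3473, 0.12, 114) -> [0.567 0.166 0.693] tw 0.013 yaw now 115.1
```

```bash
python3 -m handwheel '[[[0.25,0.08,0,0.013],[0.5,0.16,0,0.013],[0.567,0.166,0.2,0.013],[0.567,0.166,0.5,0.013],[0.567,0.166,0.693,0.013],[0.567,0.166,0.693,0.013],[0.567,0.166,0.693,0.013]]]' 60
python3 - <<'E'
from h import *
to(.3726,.3473,.033,114)
E
```

```text
time_s: 25.82
eef_pos: [0.3741, 0.348, 0.1219]
eef_rot: [0.001, 0.546, 0.838, 0.001]
wrist_force: [0.0, 0.6, 0.6]
opening: 0.704
grasp_force: 0.0
to (0.3726, 0.3473, 0.033, 114) -> [-0.    -0.009  0.444] tw -0.001 yaw now 113.9
```

```bash
python3 -m handwheel '[[[0,-0.006,0.2,0],[0,-0.006,0.4,0],[0,-0.006,0.444,0],[0,-0.006,0.444,0]]]' 60
python3 -m handwheel '[[[0,0,0,0],[0,0,0,0],[0,0,0,0],[0,0,0,0],[0,0,0,0]]]' 10
python3 -m handwheel '[[[0,0,-0.1,0],[0,0,-0.3,0],[0,0,-0.6,0],[0,0,-0.9,0],[0,0,-1,0],[0,0,-1,0],[0,0,-1,0]]]'
python3 - <<'E'
from h import *
d=wrist();np.savez("w11.npz",**d);P=d["T_tool_cam"];cv2.imwrite("pics/w11.png",d["color"][:,:,::-1])
print(tip(None)[:3,3])
E
```

```text
time_s: 26.32
eef_pos: [0.3731, 0.3476, 0.033]
eef_rot: [0.0, 0.546, 0.838, 0.001]
wrist_force: [-0.4, 0.4, 0.7]
opening: 0.702
grasp_force: 0.0
time_s: 26.95
eef_pos: [0.3733, 0.3477, 0.0331]
eef_rot: [0.001, 0.546, 0.838, 0.001]
wrist_force: [0.6, 0.1, 7.5]
opening: 0.268
grasp_force: 59.3
time_s: 27.82
eef_pos: [0.3708, 0.3464, 0.2296]
eef_rot: [-0.001, 0.546, 0.838, -0.001]
wrist_force: [-0.2, 0.7, -4.2]
opening: 0.27
grasp_force: 60.0
[0.37071089 0.3462737  0.22924417]
```

View pics/w11.png

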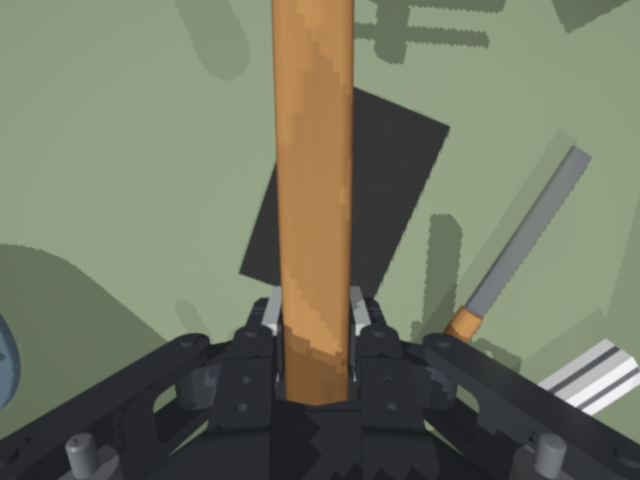

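The mallet is held by its handle, which lies straight between the pads (column 315).

Run:
```python
from h import *
to(.6212,.1076,.245,93.66)
```

```text
to (0.6212, 0.1076, 0.245, 93.66) -> [-1.598  0.663 -0.081] tw 0.235 yaw now 113.8
```

```bash
python3 -m handwheel '[[[-0.2,0.08,-0.08,0],[-0.4,0.16,-0.08,0],[-0.6,0.25,-0.08,0],[-0.8,0.33,-0.08,0],[-0.8,0.33,-0.08,0]]]'
python3 -m handwheel '[[[-0.2,0.08,0,0.08],[-0.4,0.16,0,0.16],[-0.6,0.25,0,0.235],[-0.8,0.333,0,0.235],[-0.8,0.333,0,0.235],[-0.8,0.333,0,0.235]]]'
python3 - <<'E'
from h import *
to(.6212,.1076,.245,93.66)
t=ctrl.camera("scene");cv2.imwrite("pics/s3.png",cv2.resize(t["color"][80:360,270:550],(600,600),interpolation=2)[:,:,::-1])
t=ctrl.camera("top");X=cloud(t);ok=(t["range_z"]>0)
m=ok&(X[...,2]>.28)&(X[...,2]<.31)&(np.hypot(X[...,0]-.6245,X[...,1]-.0557)<.04);p=X[m];print("head top",len(p),p.mean(0),(p.max(0)+p.min(0))/2 if len(p) else 0)
E
```

```text
time_s: 28.5
eef_pos: [0.4979, 0.2248, 0.2452]
eef_rot: [-0.001, 0.547, 0.837, -0.001]
wrist_force: [-0.8, 0.8, -4.0]
opening: 0.27
grasp_force: 60.0
time_s: 29.25
eef_pos: [0.6213, 0.1086, 0.2456]
eef_rot: [-0.002, 0.684, 0.729, -0.001]
wrist_force: [-0.6, 0.7, -4.1]
opening: 0.275
grasp_force: 60.2
to (0.6212, 0.1076, 0.245, 93.66) -> [-0.005 -0.001  0.003] tw -0.0 yaw now 93.7
head top 393 [0.6203278  0.05323406 0.2952921 ] [0.62251129 0.05275969 0.29092865]
```

View pics/s3.png

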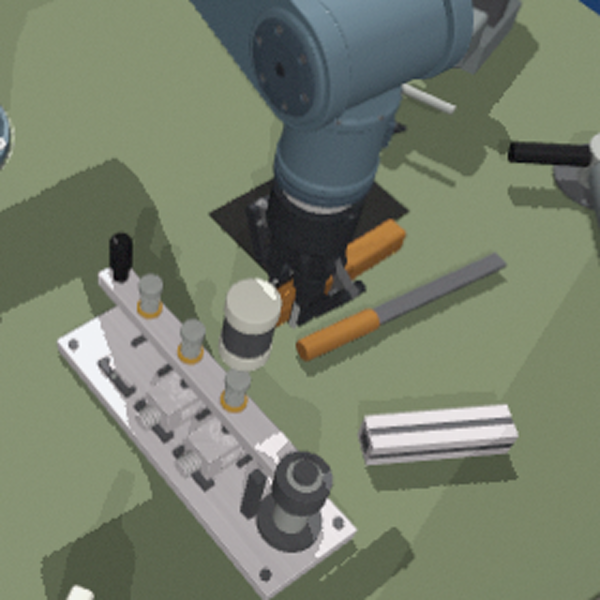

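The scene crop shows the mallet head over punch 3 (235,385), with the arm at its stop over both forks. Starting the blows.

```bash
python3 -m handwheel '[[[0.008,0,0.05,0],[0.008,0,0.05,0]]]'
python3 -m handwheel '[[[0,0,0.31,0],[0,0,0,0],[0,0,0,0]]]'
python3 -m handwheel '[[[0,0,0.31,0]]]'
python3 -m handwheel '[[[0,0,-0.3,0],[0,0,-0.3,0],[0,0,-0.3,0]]]'
```

```text
time_s: 29.6
eef_pos: [0.6213, 0.1103, 0.2361]
eef_rot: [-0.001, 0.684, 0.73, -0.001]
wrist_force: [-0.5, -0.4, -5.0]
opening: 0.273
grasp_force: 60.1
time_s: 29.98
eef_pos: [0.6251, 0.1098, 0.2416]
eef_rot: [0.003, 0.684, 0.729, 0.002]
wrist_force: [1.7, 0.1, -3.1]
opening: 0.27
grasp_force: 61.9
time_s: 30.1
eef_pos: [0.6283, 0.1096, 0.1826]
eef_rot: [0.006, 0.684, 0.729, 0.006]
wrist_force: [3.2, -0.0, -0.4]
opening: 0.273
grasp_force: 62.6
time_s: 30.48
eef_pos: [0.6224, 0.1096, 0.2358]
eef_rot: [0.0, 0.684, 0.729, 0.0]
wrist_force: [0.5, -0.1, -3.7]
opening: 0.272
grasp_force: 61.9
```

```bash
python3 -m handwheel '[[[0,0,0.31,0],[0,0,0.31,0]]]'
python3 -m handwheel '[[[0,0,-0.31,0],[0,0,-0.31,0],[0,0,-0.31,0]]]'
python3 -m handwheel '[[[0,0,0.312,0],[0,0,0.32,0]]]'
python3 -m handwheel '[[[0,0,-0.32,0],[0,0,-0.32,0],[0,0,-0.32,0]]]'
python3 - <<'E'
from h import *
t=ctrl.camera("scene");cv2.imwrite("pics/s4.png",cv2.resize(t["color"][190:330,300:440],(600,600),interpolation=2)[:,:,::-1])
E
```

```text
time_s: 30.72
eef_pos: [0.6207, 0.1096, 0.1703]
eef_rot: [-0.001, 0.684, 0.729, -0.001]
wrist_force: [-1.5, 1.3, -0.3]
opening: 0.272
grasp_force: 66.1
time_s: 31.1
eef_pos: [0.6218, 0.1095, 0.2352]
eef_rot: [-0.0, 0.684, 0.729, -0.0]
wrist_force: [0.1, -0.8, -5.0]
opening: 0.269
grasp_force: 65.6
time_s: 31.35
eef_pos: [0.62, 0.1102, 0.167]
eef_rot: [-0.003, 0.684, 0.729, -0.002]
wrist_force: [-1.7, 2.8, 2.0]
opening: 0.272
grasp_force: 68.3
time_s: 31.72
eef_pos: [0.6215, 0.1094, 0.2343]
eef_rot: [-0.001, 0.684, 0.729, -0.001]
wrist_force: [-0.4, 0.6, -4.5]
opening: 0.273
grasp_force: 67.8
```

Run:
```python
from h import *
t=ctrl.camera("scene");a=cv2.resize(t["color"][140:310,310:480],(500,500),interpolation=2)
cv2.imwrite("pics/s5.png",a[:,:,::-1])
w=wrist();P=w["T_tool_cam"];v,u=np.mgrid[:480,:640]
for n,d in(("now",w),("before",dict(np.load("w11.npz")))):
    r=rays(d,np.c_[u.ravel(),v.ravel()])*d["range_z"].ravel()[:,None]
    Q=(r@P[:3,:3].T+P[:3,3]).reshape(480,640,3)
    m=(d["range_z"]>0)&(abs(Q[...,1])<.008)&(Q[...,0]>.02)&(Q[...,0]<.13)&(Q[...,2]<.1);p=Q[m];f=np.polyfit(p[:,0],p[:,2],1);print(n,len(p),"slope deg",np.degrees(np.arctan(f[0])),"z at 0",f[1])
t=ctrl.camera("top");X=cloud(t);ok=(t["range_z"]>0)
m=ok&(X[...,2]>.265)&(X[...,2]<.32)&(np.hypot(X[...,0]-.6225,X[...,1]-.0557)<.035);p=X[m];print("head top",len(p),p.mean(0),p.min(0),p.max(0))
```

```text
now 14196 slope deg 9.688622648281545 z at 0 -0.027240133973878485
before 15301 slope deg 0.16154789538769446 z at 0 -0.024394960619724414
head top 341 [0.61790461 0.05618706 0.29138869] [0.59662542 0.03788492 0.26512086] [0.64523844 0.07184481 0.30186386]
```

View pics/s5.png

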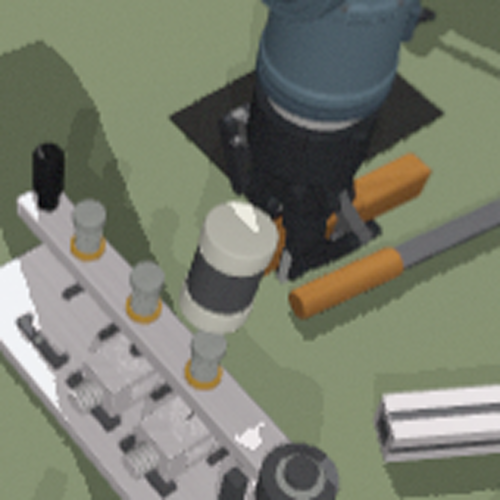

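The mallet tilted about 10° in the grip, as a torque-limited slip. Depth so far works out at about 21.5 mm. I'll give one more blow and measure again.

```bash
cat >> h.py <<'E'
def tilt():
    d=wrist();P=d["T_tool_cam"];v,u=np.mgrid[:480,:640]
    r=rays(d,np.c_[u.ravel(),v.ravel()])*d["range_z"].ravel()[:,None]
    Q=(r@P[:3,:3].T+P[:3,3]).reshape(480,640,3)
    m=(d["range_z"]>0)&(abs(Q[...,1])<.008)&(Q[...,0]>.02)&(Q[...,0]<.13)&(Q[...,2]<.1);p=Q[m];f=np.polyfit(p[:,0],p[:,2],1)
    return np.degrees(np.arctan(f[0]))
E
python3 -m handwheel '[[[0,0,0.312,0],[0,0,0.365,0]]]'
python3 -m handwheel '[[[0,0,-0.312,0],[0,0,-0.365,0],[0,0,-0.365,0]]]'
python3 -c "
from h import *
print(tilt())"
```

```text
time_s: 32.17
eef_pos: [0.622, 0.1108, 0.1621]
eef_rot: [-0.001, 0.684, 0.729, 0.0]
wrist_force: [-15.1, 9.2, 37.3]
opening: 0.274
grasp_force: 73.6
time_s: 32.55
eef_pos: [0.6225, 0.1094, 0.2356]
eef_rot: [0.0, 0.684, 0.729, 0.0]
wrist_force: [-0.4, 0.4, -4.4]
opening: 0.265
grasp_force: 68.8
13.21568599875112
```

Punch 3 bottomed: 37 N at 22 mm depth. I'll set the mallet down on its mat and regrip it level before punch 2.

```bash
python3 -m handwheel '[[[0.2,-0.08,-0.2,0],[0.4,-0.16,-0.2,0],[0.6,-0.25,-0.1,-0.08],[0.8,-0.33,0,-0.16],[0.8,-0.33,0,-0.235],[0.8,-0.33,0,-0.235]]]'
python3 - <<'E'
from h import *
to(.3731,.3476,.12,114)
E
```

```text
time_s: 33.35
eef_pos: [0.5448, 0.265, 0.2327]
eef_rot: [-0.002, 0.546, 0.838, -0.002]
wrist_force: [0.5, -0.9, -5.0]
opening: 0.267
grasp_force: 68.6
to (0.3731, 0.3476, 0.12, 114) -> [ 0.724 -0.616  0.567] tw -0.002 yaw now 113.8
```

```bash
python3 -m handwheel '[[[0.2,-0.2,0,0],[0.4,-0.4,0,0],[0.6,-0.6,0,0],[0.724,-0.616,0.2,0],[0.724,-0.616,0.5,0],[0.724,-0.616,0.58,0],[0.724,-0.616,0.58,0]]]'
python3 -m handwheel '[[[0,0,0.2,0],[0,0,0.35,0],[0,0,0.4,0],[0,0,0.42,0],[0,0,0.42,0]]]'
python3 -c "
from h import *
to(.3731,.3476,.034,114)"
```

```text
time_s: 34.22
eef_pos: [0.3752, 0.3468, 0.1189]
eef_rot: [-0.001, 0.547, 0.837, -0.001]
wrist_force: [0.6, 0.8, -2.6]
opening: 0.273
grasp_force: 68.6
time_s: 34.85
eef_pos: [0.3765, 0.3482, 0.0369]
eef_rot: [0.001, 0.546, 0.838, 0.001]
wrist_force: [-1.0, -0.9, -3.9]
opening: 0.273
grasp_force: 68.6
to (0.3731, 0.3476, 0.034, 114) -> [ 0.004 -0.017  0.014] tw -0.002 yaw now 113.8
```

```bash
python3 -m handwheel '[[[0,0,0.015,0],[0,0,0.015,0],[0,0,0.015,0]]]'
python3 -m handwheel '[[[0,0,0,0],[0,0,0,0],[0,0,0,0],[0,0,0,0]]]' 50
python3 -c "
from h import *
print(tilt());to(.3731,.3476,.033,114)
t=ctrl.camera('top');X=cloud(t);m=(t['range_z']>0)&(X[...,2]>.078)&(X[...,2]<.092)&(np.hypot(X[...,0]-.394,X[...,1]-.30)<.05);p=X[m];print(len(p),p.mean(0),p.min(0),p.max(0))"
```

```text
time_s: 35.22
eef_pos: [0.3764, 0.3481, 0.0336]
eef_rot: [0.001, 0.546, 0.838, 0.001]
wrist_force: [2.2, -1.5, 3.3]
opening: 0.271
grasp_force: 69.8
time_s: 35.72
eef_pos: [0.375, 0.3476, 0.0324]
eef_rot: [-0.0, 0.546, 0.838, -0.0]
wrist_force: [1.4, 0.6, -0.2]
opening: 0.584
grasp_force: 0.0
3.0504945631295937
to (0.3731, 0.3476, 0.033, 114) -> [ 0.004 -0.009 -0.003] tw -0.002 yaw now 113.8
319 [0.39601462 0.29946157 0.08460511] [0.35152154 0.27524933 0.07857343] [0.42050543 0.32514535 0.09162736]
```

```bash
python3 -m handwheel '[[[-0.025,0,0,0],[-0.05,0,0,0],[-0.05,0,0,0],[-0.05,0,0,0]]]' 50
python3 -c "
from h import *
print(tilt())"
python3 -m handwheel '[[[0,0,0,0],[0,0,0,0],[0,0,0,0],[0,0,0,0],[0,0,0,0]]]' 10
python3 -c "
from h import *
print(tilt())"
python3 -m handwheel '[[[0,0,-0.1,0],[0,0,-0.3,0],[0,0,-0.6,0],[0,0,-0.9,0],[0,0,-1,0],[0,0,-1,0],[0,0,-1,0]]]'
python3 -c "
from h import *
print(tilt());to(.5494,.103-.01,.245,93.66)"
```

```text
time_s: 36.33
eef_pos: [0.3793, 0.3383, 0.0325]
eef_rot: [-0.0, 0.546, 0.838, 0.0]
wrist_force: [0.2, 0.2, 0.7]
opening: 0.582
grasp_force: 0.0
0.27667457244466975
time_s: 37.0
eef_pos: [0.3795, 0.3386, 0.0326]
eef_rot: [0.0, 0.546, 0.838, 0.0]
wrist_force: [1.0, 1.4, 1.3]
opening: 0.274
grasp_force: 59.1
0.2736472004082052
time_s: 37.92
eef_pos: [0.3779, 0.3377, 0.2301]
eef_rot: [-0.001, 0.546, 0.838, -0.002]
wrist_force: [0.6, -0.2, -4.9]
opening: 0.272
grasp_force: 59.9
0.18304930771914354
to (0.5494, 0.093, 0.245, 93.66) -> [-1.466  0.29  -0.076] tw 0.235 yaw now 113.8
```

```bash
python3 -m handwheel '[[[-0.2,0.04,-0.04,0],[-0.4,0.08,-0.04,0],[-0.6,0.12,-0.04,0],[-0.73,0.145,-0.04,0],[-0.73,0.145,-0.04,0]]]'
python3 -m handwheel '[[[-0.2,0.04,0,0.08],[-0.4,0.08,0,0.16],[-0.6,0.12,0,0.235],[-0.735,0.145,0,0.235],[-0.735,0.145,0,0.235],[-0.735,0.145,0,0.235]]]'
python3 -c "
from h import *
to(.5506,.0932,.236,93.66);print(tilt())"
```

```text
time_s: 38.6
eef_pos: [0.4648, 0.2149, 0.2384]
eef_rot: [-0.001, 0.547, 0.837, -0.001]
wrist_force: [-0.9, 0.1, -3.7]
opening: 0.27
grasp_force: 59.7
time_s: 39.35
eef_pos: [0.5497, 0.0948, 0.2392]
eef_rot: [-0.001, 0.684, 0.729, -0.001]
wrist_force: [0.2, -1.5, -3.7]
opening: 0.271
grasp_force: 59.8
to (0.5506, 0.0932, 0.236, 93.66) -> [-0.008  0.004  0.016] tw 0.0 yaw now 93.7
0.09542349095234477
```

```bash
python3 -m handwheel '[[[-0.008,0.004,0.016,0],[-0.008,0.004,0.016,0]]]'
python3 -m handwheel '[[[0,0,0.3,0],[0,0,0,0],[0,0,0,0]]]'
python3 -m handwheel '[[[0,0,0.312,0],[0,0,0,0],[0,0,0,0]]]'
python3 -m handwheel '[[[0,0,0.31,0],[0,0,0.31,0]]]'
python3 -m handwheel '[[[0,0,-0.31,0],[0,0,-0.31,0],[0,0,-0.31,0]]]'
python3 -c "
from h import *
print(tilt())"
```

```text
time_s: 39.65
eef_pos: [0.5512, 0.0929, 0.2369]
eef_rot: [-0.0, 0.684, 0.73, -0.0]
wrist_force: [0.4, -0.7, -3.9]
opening: 0.276
grasp_force: 59.8
time_s: 40.02
eef_pos: [0.5542, 0.0925, 0.2409]
eef_rot: [0.003, 0.684, 0.729, 0.002]
wrist_force: [0.3, -0.3, -3.8]
opening: 0.273
grasp_force: 60.7
time_s: 40.4
eef_pos: [0.5541, 0.0925, 0.2408]
eef_rot: [0.003, 0.684, 0.729, 0.002]
wrist_force: [1.1, 0.8, -3.6]
opening: 0.274
grasp_force: 63.6
time_s: 40.65
eef_pos: [0.551, 0.0926, 0.1733]
eef_rot: [-0.0, 0.684, 0.729, -0.0]
wrist_force: [1.3, 0.8, 0.0]
opening: 0.273
grasp_force: 66.3
time_s: 41.02
eef_pos: [0.5512, 0.0924, 0.2373]
eef_rot: [0.0, 0.684, 0.729, 0.0]
wrist_force: [-0.4, 1.0, -4.4]
opening: 0.272
grasp_force: 65.8
3.319823147380682
```

```bash
python3 -m handwheel '[[[0,0,0.312,0],[0,0,0.335,0]]]'
python3 -m handwheel '[[[0,0,-0.335,0],[0,0,-0.335,0],[0,0,-0.335,0]]]'
python3 -m handwheel '[[[0,0,0.312,0],[0,0,0.345,0]]]'
python3 -m handwheel '[[[0,0,-0.345,0],[0,0,-0.345,0],[0,0,-0.345,0]]]'
python3 -c "
from h import *
print(tilt())"
```

```text
time_s: 41.32
eef_pos: [0.5518, 0.0928, 0.1685]
eef_rot: [-0.0, 0.684, 0.729, 0.0]
wrist_force: [-0.1, 3.6, 9.6]
opening: 0.27
grasp_force: 71.0
time_s: 41.7
eef_pos: [0.5508, 0.0924, 0.236]
eef_rot: [-0.001, 0.684, 0.729, -0.001]
wrist_force: [0.0, 0.8, -5.1]
opening: 0.273
grasp_force: 69.4
time_s: 41.95
eef_pos: [0.5508, 0.0927, 0.1671]
eef_rot: [-0.001, 0.684, 0.729, -0.001]
wrist_force: [-10.8, 4.4, 34.5]
opening: 0.27
grasp_force: 74.6
time_s: 42.32
eef_pos: [0.5505, 0.0924, 0.2354]
eef_rot: [-0.001, 0.684, 0.729, -0.001]
wrist_force: [0.1, -0.0, -4.9]
opening: 0.273
grasp_force: 69.9
6.1315634402547845
```

Run:
```python
from h import *
t=dict(ctrl.camera("scene"));np.savez("scene3.npz",**t)
ims=[]
for c in(dict(np.load("scene2.npz")),t):
    X=cloud(c);z=X[...,2]
    for n,x,y in(("n2",.5533,.0511),("n3",.6246,.0558)):
        m=(c["range_z"]>0)&(np.hypot(X[...,0]-x,X[...,1]-y)<.014)&(z>.055)&(z<.084);p=z[m];print(n,len(p),np.histogram(p,bins=np.arange(.055,.086,.003))[0])
    ims.append(cv2.resize(c["color"][230:320,330:410],(400,450),interpolation=2))
cv2.imwrite("pics/s6.png",np.hstack(ims)[:,:,::-1])
to(.3795,.3386,.15,114)
```

```text
n2 86 [ 0  2 22 32  8  4  4 10  4  0]
n3 80 [ 0  4 31 29  2  2  4  6  1  1]
n2 55 [ 0  4 27 21  3  0  0  0  0  0]
n3 61 [ 0  1 31 29  0  0  0  0  0  0]
to (0.3795, 0.3386, 0.15, 114) -> [ 1.282 -0.769  0.426] tw -0.237 yaw now 93.6
```

View pics/s6.png

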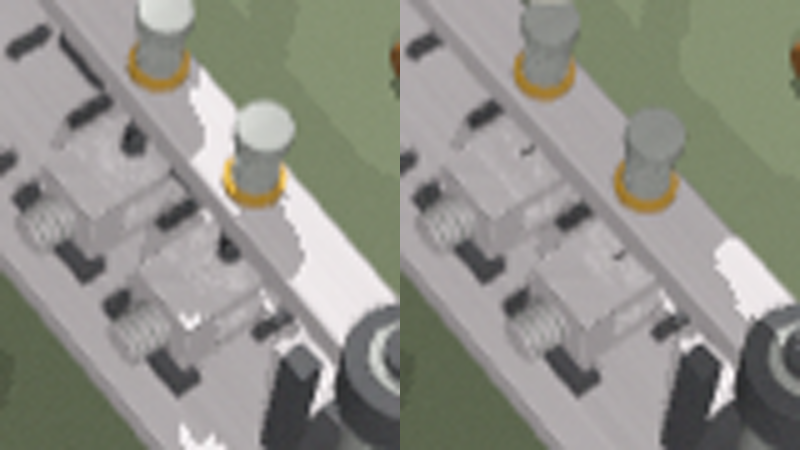

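Before the blows (left) the pins stood dark and proud. After (right) only the slots show at (527,150) and (620,255), so both are flush. Returning the mallet to its mat.

```bash
python3 -m handwheel '[[[0.2,-0.12,0,0],[0.4,-0.24,0,-0.08],[0.64,-0.38,0,-0.16],[0.64,-0.38,0,-0.237],[0.64,-0.38,0,-0.237],[0.64,-0.38,0,-0.237]]]'
python3 -c "
from h import *
to(.3795,.3386,.12,114)"
```

```text
time_s: 43.18
eef_pos: [0.4673, 0.2147, 0.2361]
eef_rot: [-0.001, 0.546, 0.838, -0.001]
wrist_force: [0.2, 0.9, -3.3]
opening: 0.272
grasp_force: 69.6
to (0.3795, 0.3386, 0.12, 114) -> [ 0.744 -0.15   0.581] tw -0.002 yaw now 113.8
```

```bash
python3 -m handwheel '[[[0.25,-0.05,0,0],[0.5,-0.1,0,0],[0.744,-0.15,0.1,0],[0.744,-0.15,0.4,0],[0.744,-0.15,0.58,0],[0.744,-0.15,0.58,0]]]'
python3 -m handwheel '[[[0,0,0.2,0],[0,0,0.35,0],[0,0,0.4,0],[0,0,0.415,0],[0,0,0.415,0],[0,0,0.415,0]]]'
python3 -c "
from h import *
to(.3795,.3386,.0345,114)"
```

```text
time_s: 43.92
eef_pos: [0.3776, 0.3371, 0.118]
eef_rot: [-0.002, 0.546, 0.838, -0.003]
wrist_force: [-0.8, -1.1, -3.3]
opening: 0.272
grasp_force: 69.7
time_s: 44.68
eef_pos: [0.3807, 0.3395, 0.0396]
eef_rot: [0.001, 0.545, 0.839, 0.001]
wrist_force: [0.7, 0.6, -4.8]
opening: 0.274
grasp_force: 69.7
to (0.3795, 0.3386, 0.0345, 114) -> [-0.002 -0.007  0.025] tw 0.0 yaw now 114.0
```

```bash
python3 -m handwheel '[[[0,-0.005,0.03,0],[0,-0.005,0.03,0],[0,-0.005,0.03,0]]]'
python3 -m handwheel '[[[0,0,0,0],[0,0,0,0],[0,0,0,0],[0,0,0,0]]]' 50
python3 -m handwheel '[[[0,0,-0.2,0],[0,0,-0.5,0],[0,0,-0.8,0],[0,0,-1,0],[0,0,-1,0],[0,0,-1,0]]]' 60
python3 - <<'E'
from h import *
to(.4265,.0445,.26,176)
t=ctrl.camera('top');X=cloud(t);m=(t['range_z']>0)&(X[...,2]>.076)&(X[...,2]<.092)&(np.hypot(X[...,0]-.394,X[...,1]-.30)<.05);p=X[m];print(len(p),p.mean(0),p.min(0),p.max(0))
s=ctrl.camera("scene");X=cloud(s);m=(s['range_z']>0)&(X[...,2]>.076)&(X[...,2]<.092)&(np.hypot(X[...,0]-.394,X[...,1]-.30)<.05);p=X[m];print(len(p),p.mean(0),p.min(0),p.max(0))
E
```

```text
time_s: 45.05
eef_pos: [0.3787, 0.3385, 0.0322]
eef_rot: [-0.0, 0.545, 0.839, -0.0]
wrist_force: [-0.2, 0.3, -4.3]
opening: 0.274
grasp_force: 69.8
time_s: 45.55
eef_pos: [0.3789, 0.3386, 0.0324]
eef_rot: [0.0, 0.545, 0.839, 0.0]
wrist_force: [0.2, -0.5, -0.2]
opening: 0.581
grasp_force: 0.0
time_s: 46.3
eef_pos: [0.3783, 0.3383, 0.2315]
eef_rot: [-0.0, 0.545, 0.839, -0.0]
wrist_force: [-0.1, -0.4, -1.0]
opening: 0.704
grasp_force: 0.0
to (0.4265, 0.0445, 0.26, 176) -> [-1.44  -0.378 -0.142] tw -0.721 yaw now 114.0
324 [0.39602162 0.29475446 0.08365672] [0.37288609 0.27077799 0.07617364] [0.42064566 0.3195975  0.09117562]
236 [0.39845293 0.29351002 0.08329232] [0.37288294 0.27105712 0.07604972] [0.4230354  0.32003994 0.08935323]
```

```bash
python3 -m handwheel '[[[-0.2,-0.05,-0.15,0],[-0.45,-0.12,-0.15,-0.1],[-0.7,-0.19,-0.15,-0.2],[-0.95,-0.25,-0.15,-0.3],[-0.95,-0.25,-0.15,-0.4],[-0.95,-0.25,-0.15,-0.5],[-0.95,-0.25,-0.15,-0.6],[-0.95,-0.25,-0.15,-0.721],[-0.95,-0.25,-0.15,-0.721]]]' 60
python3 -c "
from h import *
to(.4265,.0445,.25,176)"
```

```text
time_s: 47.52
eef_pos: [0.4098, 0.1445, 0.2609]
eef_rot: [-0.001, 0.036, 0.999, -0.0]
wrist_force: [-1.2, -0.6, -0.4]
opening: 0.7
grasp_force: 0.0
to (0.4265, 0.0445, 0.25, 176) -> [-0.12  -0.493  0.054] tw -0.002 yaw now 175.9
```

```bash
python3 -m handwheel '[[[-0.06,-0.25,0,-0.04],[-0.12,-0.493,0,-0.09],[-0.12,-0.493,0.2,-0.09],[-0.12,-0.493,0.4,-0.09],[-0.12,-0.493,0.51,-0.09],[-0.12,-0.493,0.51,-0.09]]]'
python3 -m handwheel '[[[0,0,0,0],[0,0,0,0],[0,0,0,0],[0,0,0,0]]]' 15
python3 -m handwheel '[[[-0.008,0.152,0,0.067],[-0.03,0.303,0,0.133],[-0.068,0.451,0,0.2],[-0.12,0.594,0,0.267],[-0.187,0.731,0,0.333],[-0.187,0.731,0,0.333]]]'
python3 -m handwheel '[[[-0.008,0.152,0,0.067],[-0.03,0.303,0,0.133],[-0.068,0.451,0,0.2],[-0.12,0.594,0,0.267],[-0.187,0.731,0,0.333],[-0.187,0.731,0,0.333]]]'
```

```text
time_s: 48.28
eef_pos: [0.4255, 0.0449, 0.158]
eef_rot: [-0.003, -0.031, 1.0, 0.001]
wrist_force: [0.9, -0.1, 0.9]
opening: 0.705
grasp_force: 0.0
time_s: 48.78
eef_pos: [0.4283, 0.0452, 0.1617]
eef_rot: [0.001, -0.032, 0.999, 0.0]
wrist_force: [-2.1, 3.7, 6.5]
opening: 0.279
grasp_force: 58.9
time_s: 49.52
eef_pos: [0.4568, 0.1945, 0.1618]
eef_rot: [0.002, 0.215, 0.977, 0.001]
wrist_force: [-1.6, -0.4, 7.4]
opening: 0.277
grasp_force: 63.3
time_s: 50.28
eef_pos: [0.5529, 0.3105, 0.1618]
eef_rot: [0.001, 0.45, 0.893, 0.001]
wrist_force: [-1.0, -0.2, 6.9]
opening: 0.273
grasp_force: 63.5
```

```bash
python3 -m handwheel '[[[0,0,0,0],[0,0,0,0],[0,0,0,0],[0,0,-0.25,0],[0,0,-0.5,0],[0,0,-0.5,0]]]' 55
python3 - <<'E'
from h import *
t=ctrl.camera('top');X=cloud(t);z=X[...,2]
m=(t['range_z']>0)&(z>.172)&(z<.2)&(X[...,0]>.45)&(X[...,0]<.65)&(X[...,1]>.25)&(X[...,1]<.36);p=X[m][X[m][:,2]<.195].mean(0);print(p,"angle",np.radians(183.66)-np.arctan2(p[1]-.0628,p[0]+.002-.7294))
for n,x,y in(("n2",.5533,.0511),("n3",.6246,.0558)):
    m=(t["range_z"]>0)&(np.hypot(X[...,0]-x,X[...,1]-y)<.02)&(z>.04);print(n,m.sum(),np.median(z[m]),z[m].max())
m=(t["range_z"]>0)&(X[...,0]>.5)&(X[...,0]<.67)&(X[...,1]>-.03)&(X[...,1]<.09)&(z>.055)&(z<.09)
q=cv2.connectedComponentsWithStats(m.astype(np.uint8))
for i in range(1,q[0]):
    if q[2][i,4]>50:print(rect(X[q[1]==i]))
to(.5551,.05,.25,93.66)
E
```

```text
time_s: 51.02
eef_pos: [0.5532, 0.3105, 0.2662]
eef_rot: [0.003, 0.45, 0.893, 0.004]
wrist_force: [0.6, -0.4, -0.4]
opening: 0.645
grasp_force: 0.0
[0.55264566 0.30157456 0.18305596] angle 1.0028722466327067
n2 176 0.06411105239440285 0.06982461127245454
n3 163 0.06301912228171047 0.06947359960859023
((620.2941284179688, 44.79909896850586), (41.094947814941406, 59.576168060302734), 2.573622941970825)
((552.8658447265625, 37.95928955078125), (41.291481018066406, 64.0858154296875), 3.0109786987304688)
to (0.5551, 0.05, 0.25, 93.66) -> [-1.055 -0.76   0.063] tw 0.382 yaw now 126.5
```

```bash
python3 -m handwheel '[[[-0.25,-0.18,0,0],[-0.5,-0.36,0,0],[-0.75,-0.54,0,0.1],[-0.98,-0.7,0,0.2],[-0.98,-0.7,0,0.3],[-0.98,-0.7,0,0.382],[-0.98,-0.7,0,0.382]]]'
python3 - <<'E'
from h import *
to(.5551,.0318,.0377,93.66)
c=wrist();X=cloud(c);z=X[...,2];v,u=np.mgrid[:480,:640]
m=(c["range_z"]>0)&(v<390)&(X[...,0]>.5)&(X[...,0]<.67)&(X[...,1]>-.03)&(X[...,1]<.1)&(z>.055)&(z<.085)
q=cv2.connectedComponentsWithStats(m.astype(np.uint8))
for i in range(1,q[0]):
    if q[2][i,4]>300:
        p=X[q[1]==i];print(rect(p),np.percentile(p[:,2],[1,50,99,100]))
E
```

```text
time_s: 51.95
eef_pos: [0.5538, 0.0687, 0.2587]
eef_rot: [-0.001, 0.684, 0.729, -0.001]
wrist_force: [0.3, -1.2, -0.3]
opening: 0.644
grasp_force: 0.0
to (0.5551, 0.0318, 0.0377, 93.66) -> [-0.185 -0.002  1.105] tw 0.0 yaw now 93.7
((553.5677490234375, 40.14107894897461), (40.064903259277344, 59.5847053527832), 4.105760097503662) [0.05845849 0.06364298 0.0653074  0.06600752]
((622.458251953125, 44.8929328918457), (40.65825653076172, 59.95922088623047), 3.1803879737854004) [0.05670503 0.06368347 0.06526906 0.06601333]
```

Both forks read flat at 63.7 mm with nothing proud. Picking up the nest 2 fork.

```bash
python3 -m handwheel '[[[-0.185,0,0.2,0],[-0.185,0,0.5,0],[-0.185,0,0.75,0],[-0.185,0,0.75,0],[-0.185,0,0.75,0]]]' 52
python3 -c "
from h import *
to(.5546,.0318,.0377,93.66)"
```

```text
time_s: 52.62
eef_pos: [0.5581, 0.0321, 0.1119]
eef_rot: [0.001, 0.684, 0.73, 0.001]
wrist_force: [0.0, 0.2, 1.0]
opening: 0.607
grasp_force: 0.0
to (0.5546, 0.0318, 0.0377, 93.66) -> [-0.    -0.018  0.371] tw 0.001 yaw now 93.7
```

```bash
python3 -m handwheel '[[[0,-0.01,0.1,0],[0,-0.01,0.2,0],[0,-0.01,0.2,0]]]' 52
python3 -c "
from h import *
to(.5546,.0318,.0377,93.66)"
```

```text
time_s: 53.0
eef_pos: [0.5559, 0.032, 0.0717]
eef_rot: [0.001, 0.684, 0.73, 0.0]
wrist_force: [-0.3, 1.1, 0.4]
opening: 0.608
grasp_force: 0.0
to (0.5546, 0.0318, 0.0377, 93.66) -> [-0.    -0.007  0.17 ] tw 0.0 yaw now 93.7
```

```bash
python3 -m handwheel '[[[0,-0.005,0.1,0],[0,-0.005,0.17,0],[0,-0.005,0.17,0]]]' 52
python3 -m handwheel '[[[0,0,0,0],[0,0,0,0],[0,0,0,0],[0,0,0,0]]]' 30
python3 -m handwheel '[[[0,0,-0.1,0],[0,0,-0.3,0],[0,0,-0.6,0],[0,0,-0.7,0],[0,0,-0.7,0]]]'
python3 -c "
from h import *
to(.4514,-.3278,.18,57.8)"
```

```text
time_s: 53.38
eef_pos: [0.554, 0.0319, 0.0364]
eef_rot: [-0.0, 0.684, 0.729, -0.0]
wrist_force: [-0.8, 0.1, 0.2]
opening: 0.608
grasp_force: 0.0
time_s: 53.88
eef_pos: [0.555, 0.0317, 0.0374]
eef_rot: [0.001, 0.684, 0.729, 0.001]
wrist_force: [-0.1, -0.3, 6.8]
opening: 0.459
grasp_force: 61.2
time_s: 54.5
eef_pos: [0.555, 0.0317, 0.1779]
eef_rot: [0.001, 0.684, 0.729, 0.001]
wrist_force: [-0.3, -0.2, -3.4]
opening: 0.461
grasp_force: 61.1
to (0.4514, -0.3278, 0.18, 57.8) -> [-1.761 -0.631 -0.011] tw 0.417 yaw now 93.6
```

```bash
python3 -m handwheel '[[[-0.25,-0.09,0,0],[-0.5,-0.18,0,0],[-0.75,-0.27,0,0],[-1,-0.36,0,0],[-1,-0.36,0,0]]]'
python3 -m handwheel '[[[-0.25,-0.09,0,0.1],[-0.5,-0.18,0,0.2],[-0.76,-0.27,0,0.3],[-0.76,-0.27,0,0.417],[-0.76,-0.27,0,0.417],[-0.76,-0.27,0,0.417]]]'
python3 - <<'E'
from h import *
to(.4514,-.3278,.0225,57.8)
t=ctrl.camera("top");cv2.imwrite("pics/t9.png",cv2.resize(t["color"][160:320,370:530],(500,500),interpolation=2)[:,:,::-1])
E
```

```text
time_s: 55.12
eef_pos: [0.4928, -0.175, 0.174]
eef_rot: [-0.002, 0.686, 0.727, -0.001]
wrist_force: [-0.5, 0.7, -2.4]
opening: 0.459
grasp_force: 61.1
time_s: 55.88
eef_pos: [0.4507, -0.3259, 0.1751]
eef_rot: [-0.001, 0.874, 0.485, -0.0]
wrist_force: [0.7, 0.2, -2.4]
opening: 0.46
grasp_force: 61.1
to (0.4514, -0.3278, 0.0225, 57.8) -> [-0.007  0.01   0.763] tw 0.003 yaw now 58.1
```

View pics/t9.png

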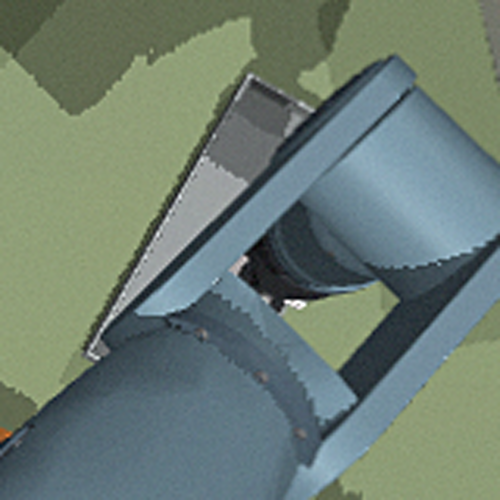

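The arm hides most of the tray in this top view. Its visible corners (250,75) and (90,355) are where measured, so I'll trust the calibrated position and lower the fork.

```bash
python3 -m handwheel '[[[-0.005,0.005,0.2,0],[-0.005,0.005,0.4,0],[-0.005,0.005,0.6,0],[-0.005,0.005,0.7,0],[-0.005,0.005,0.7,0]]]'
python3 -c "
from h import *
to(.4514,-.3278,.0225,57.8)"
```

```text
time_s: 56.55
eef_pos: [0.4502, -0.3268, 0.0345]
eef_rot: [-0.002, 0.875, 0.484, -0.0]
wrist_force: [0.3, -0.4, -2.5]
opening: 0.461
grasp_force: 61.1
to (0.4514, -0.3278, 0.0225, 57.8) -> [-0.001  0.008  0.06 ] tw 0.002 yaw now 58.0
```

```bash
python3 -m handwheel '[[[0,0.004,0.04,0],[0,0.004,0.058,0],[0,0.004,0.058,0]]]'
python3 -m handwheel '[[[0,0,0,0],[0,0,0,0],[0,0,0,0]]]' 55
python3 -m handwheel '[[[0,0,-0.25,0],[0,0,-0.5,0],[0,0,-0.9,0],[0,0,-0.9,0],[0,0,-0.9,0]]]'
python3 - <<'E'
from h import *
c=wrist();cv2.imwrite("pics/w12.png",c["color"][:,:,::-1])
X=cloud(c);z=X[...,2];v,u=np.mgrid[:480,:640]
m=(c["range_z"]>0)&(v<390)&(np.hypot(X[...,0]-.4514,X[...,1]+.3278)<.06)&(z>.038)&(z<.06);p=X[m];print(len(p),rect(p),np.percentile(p[:,2],[5,50,95]))
to(.6258,.0370,.25,93.66)
E
```

```text
time_s: 56.92
eef_pos: [0.4518, -0.3294, 0.025]
eef_rot: [0.0, 0.875, 0.483, 0.0]
wrist_force: [0.3, 0.4, -2.3]
opening: 0.458
grasp_force: 61.1
time_s: 57.3
eef_pos: [0.4519, -0.3296, 0.0251]
eef_rot: [0.0, 0.875, 0.483, 0.0]
wrist_force: [0.3, 0.5, -0.5]
opening: 0.644
grasp_force: 0.0
time_s: 57.92
eef_pos: [0.4522, -0.3298, 0.206]
eef_rot: [0.001, 0.875, 0.483, 0.0]
wrist_force: [-0.5, 0.7, -1.2]
opening: 0.644
grasp_force: 0.0
3054 ((451.1860046386719, -330.6835021972656), (78.95714569091797, 39.95375061035156), 56.993648529052734) [0.04635567 0.04758151 0.04872858]
to (0.6258, 0.037, 0.25, 93.66) -> [ 2.013 -0.237 -0.23 ] tw -0.417 yaw now 57.8
```

View pics/w12.png

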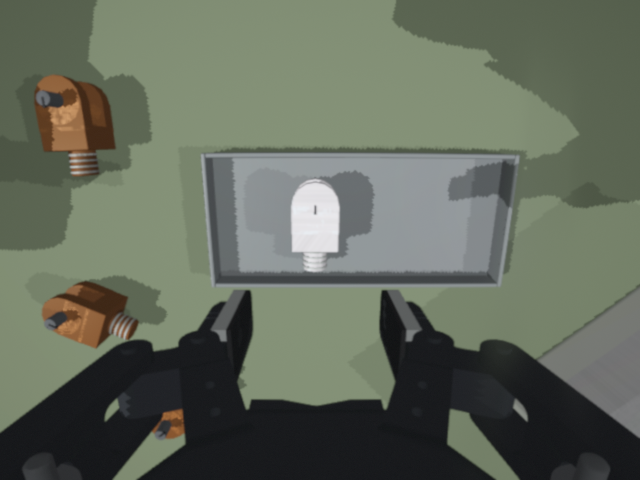

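The first fork stands in the tray at (315,215), upright with its pin flush. The right side of the tray is free for the second.

```bash
python3 -m handwheel '[[[0.25,-0.03,-0.2,0],[0.5,-0.06,-0.23,0],[0.75,-0.09,-0.23,0],[1,-0.12,-0.23,0],[1,-0.12,-0.23,0]]]'
python3 -m handwheel '[[[0.25,-0.03,0,-0.1],[0.5,-0.06,0,-0.2],[0.75,-0.09,0,-0.3],[0.98,-0.12,0,-0.417],[0.98,-0.12,0,-0.417],[0.98,-0.12,0,-0.417]]]' 52
python3 - <<'E'
from h import *
c=wrist();X=cloud(c);z=X[...,2];v,u=np.mgrid[:480,:640]
m=(c["range_z"]>0)&(v<390)&(X[...,0]>.57)&(X[...,0]<.67)&(X[...,1]>-.06)&(X[...,1]<.1)&(z>.055)&(z<.085);p=X[m];print(len(p),rect(p))
to(.6255,.0370,.11,93.66)
E
```

```text
time_s: 58.6
eef_pos: [0.5376, -0.1435, 0.2475]
eef_rot: [-0.002, 0.874, 0.485, -0.001]
wrist_force: [-0.2, -0.3, 0.2]
opening: 0.643
grasp_force: 0.0
time_s: 59.35
eef_pos: [0.6211, 0.0304, 0.2486]
eef_rot: [-0.001, 0.685, 0.729, -0.001]
wrist_force: [-1.0, -0.1, 0.4]
opening: 0.606
grasp_force: 0.0
2640 ((622.7305908203125, 44.98145294189453), (39.83195114135742, 60.053749084472656), 2.718871593475342)
to (0.6255, 0.037, 0.11, 93.66) -> [0.034 0.025 0.696] tw -0.002 yaw now 93.5
```

```bash
python3 -m handwheel '[[[0.034,0.02,0.2,0],[0.034,0.02,0.5,0],[0.034,0.02,0.7,0],[0.034,0.02,0.7,0],[0.034,0.02,0.7,0]]]' 55
python3 -m handwheel '[[[0,0,0.1,0],[0,0,0.18,0],[0,0,0.18,0]]]'
python3 -c "
from h import *
to(.6252,.0370,.0377,93.66)"
```

```text
time_s: 60.02
eef_pos: [0.6267, 0.0373, 0.1125]
eef_rot: [0.001, 0.685, 0.729, 0.001]
wrist_force: [0.6, 0.3, 1.9]
opening: 0.647
grasp_force: 0.0
time_s: 60.4
eef_pos: [0.6241, 0.0387, 0.0727]
eef_rot: [-0.001, 0.684, 0.729, -0.001]
wrist_force: [-0.1, 0.1, -0.8]
opening: 0.639
grasp_force: 0.0
to (0.6252, 0.037, 0.0377, 93.66) -> [-0.009  0.006  0.175] tw -0.0 yaw now 93.6
```

```bash
python3 -m handwheel '[[[-0.006,0.004,0.1,0],[-0.006,0.004,0.172,0],[-0.006,0.004,0.172,0]]]'
python3 -m handwheel '[[[0,0,0,0],[0,0,0,0],[0,0,0,0],[0,0,0,0]]]' 30
python3 -m handwheel '[[[0,0,-0.1,0],[0,0,-0.3,0],[0,0,-0.6,0],[0,0,-0.7,0],[0,0,-0.7,0]]]'
python3 -c "
from h import *
to(.5192,-.3715,.18,57.8)"
```

```text
time_s: 60.78
eef_pos: [0.6249, 0.0375, 0.0381]
eef_rot: [-0.002, 0.684, 0.729, -0.001]
wrist_force: [-0.7, 1.1, -0.4]
opening: 0.647
grasp_force: 0.0
time_s: 61.28
eef_pos: [0.6265, 0.0373, 0.0404]
eef_rot: [0.0, 0.684, 0.729, 0.0]
wrist_force: [-0.2, 1.2, -1.7]
opening: 0.463
grasp_force: 60.6
time_s: 61.9
eef_pos: [0.6276, 0.0372, 0.1826]
eef_rot: [0.002, 0.684, 0.729, 0.001]
wrist_force: [-0.5, 1.0, -2.4]
opening: 0.459
grasp_force: 61.3
to (0.5192, -0.3715, 0.18, 57.8) -> [-2.005 -0.671  0.012] tw 0.417 yaw now 93.6
```

```bash
python3 -m handwheel '[[[-0.25,-0.085,0,0],[-0.5,-0.17,0,0],[-0.75,-0.255,0,0],[-1,-0.335,0,0],[-1,-0.335,0,0]]]'
python3 -m handwheel '[[[-0.25,-0.085,0,0.1],[-0.5,-0.17,0,0.2],[-0.75,-0.255,0,0.3],[-1,-0.335,0,0.417],[-1,-0.335,0,0.417],[-1,-0.335,0,0.417]]]'
python3 -c "
from h import *
to(.5192,-.3715,.0265,57.8)"
```

```text
time_s: 62.52
eef_pos: [0.5699, -0.1696, 0.1774]
eef_rot: [-0.002, 0.686, 0.727, -0.001]
wrist_force: [0.7, 0.3, -3.7]
opening: 0.456
grasp_force: 61.3
time_s: 63.28
eef_pos: [0.5177, -0.3688, 0.1781]
eef_rot: [-0.002, 0.875, 0.484, -0.0]
wrist_force: [0.0, 0.5, -3.2]
opening: 0.46
grasp_force: 61.4
to (0.5192, -0.3715, 0.0265, 57.8) -> [-0.009  0.017  0.758] tw 0.001 yaw now 57.9
```

```bash
python3 -m handwheel '[[[-0.005,0.01,0.2,0],[-0.005,0.01,0.4,0],[-0.005,0.01,0.6,0],[-0.005,0.01,0.69,0],[-0.005,0.01,0.69,0]]]'
python3 -m handwheel '[[[0,0,0.04,0],[0,0,0.06,0],[0,0,0.06,0]]]'
python3 -c "
from h import *
to(.5192,-.3715,.0265,57.8)"
```

```text
time_s: 63.9
eef_pos: [0.519, -0.3703, 0.0408]
eef_rot: [-0.002, 0.875, 0.484, -0.0]
wrist_force: [-0.4, -0.7, -2.9]
opening: 0.455
grasp_force: 61.3
time_s: 64.28
eef_pos: [0.5194, -0.3725, 0.0307]
eef_rot: [0.0, 0.875, 0.483, 0.0]
wrist_force: [0.6, -0.6, -3.5]
opening: 0.461
grasp_force: 61.3
to (0.5192, -0.3715, 0.0265, 57.8) -> [ 0.004 -0.004  0.021] tw -0.0 yaw now 57.8
```

```bash
python3 -m handwheel '[[[0,0,0.02,0],[0,0,0.022,0],[0,0,0.022,0]]]'
python3 -m handwheel '[[[0,0,0,0],[0,0,0,0],[0,0,0,0]]]' 55
python3 -m handwheel '[[[0,0,-0.25,0],[0,0,-0.5,0],[0.2,0,-0.9,0],[0.5,0,-0.9,0],[0.8,0,-0.9,0],[0.8,0,-0.9,0]]]'
python3 -m handwheel '[[[0.25,0,0,0],[0.5,0,0,0],[0.8,0,0,0],[0.8,0,0,0]]]'
python3 - <<'E'
from h import *
t=ctrl.camera("top");cv2.imwrite("pics/end.png",t["color"][:,:,::-1])
X=cloud(t);z=X[...,2];ok=t["range_z"]>0
m=ok&(z>.039)&(z<.07)&(X[...,0]>.38)&(X[...,0]<.6)&(X[...,1]>-.45)&(X[...,1]<-.27)
q=cv2.connectedComponentsWithStats(m.astype(np.uint8))
for i in range(1,q[0]):
    if q[2][i,4]>50:p=X[q[1]==i];print(rect(p),np.percentile(p[:,2],[5,50,98]))
E
```

```text
time_s: 64.65
eef_pos: [0.5192, -0.3723, 0.0259]
eef_rot: [-0.0, 0.875, 0.483, -0.0]
wrist_force: [-0.5, 0.3, -2.9]
opening: 0.459
grasp_force: 61.3
time_s: 65.03
eef_pos: [0.5195, -0.3726, 0.0263]
eef_rot: [0.0, 0.875, 0.483, 0.0]
wrist_force: [0.3, 0.1, 0.8]
opening: 0.646
grasp_force: 0.0
time_s: 65.78
eef_pos: [0.6065, -0.2334, 0.2069]
eef_rot: [0.0, 0.874, 0.485, 0.001]
wrist_force: [-0.9, 0.1, 0.2]
opening: 0.643
grasp_force: 0.0
time_s: 66.28
eef_pos: [0.6909, -0.0982, 0.2053]
eef_rot: [-0.0, 0.874, 0.485, 0.0]
wrist_force: [-0.1, -1.0, 0.5]
opening: 0.646
grasp_force: 0.0
((519.2741088867188, -367.9233703613281), (67.08049774169922, 41.322750091552734), 56.88706970214844) [0.04313019 0.04770109 0.05269155]
((455.0426940917969, -321.5091552734375), (58.94333267211914, 41.77605438232422), 55.33343505859375) [0.0436064  0.04802333 0.05311619]
```

View pics/end.png

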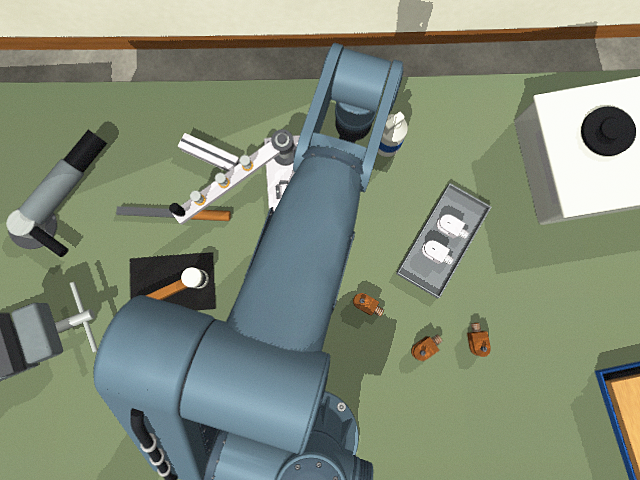

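The end view shows both forks in the tray at (437,250) and (452,225), pins up, and the mallet on its mat at (192,280). The swing arm is clear, and the bottle, offcut and file have not moved.

```bash
python3 -c "
from bench import ctrl
print(ctrl.hand_in())"
```

```text
the job is handed in; nothing more can be done
None
```

The job is handed in at about 66 s: only two fork ends were there, both pins were driven flush by the punches and both now stand pin-up in the grey tray; the arm is swung clear (about 1.0 rad), the mallet is on its mat, and the bottle, offcut and file look unmoved in the last picture.

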